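# Fit the power modules into the cart's electronics tray

### The arm

A 6-joint arm with a two-finger parallel gripper is mounted at the origin on the work surface. World frame = base frame: x ahead of the robot, y to its left, z up, the work surface at z = 0. Lengths are in m, angles in rad, forces in N, time in s.
With the tool pointing down it reaches from about 0.275 to 0.875 m from the base axis. Payload 12.5 kg.
Tool frame: the origin (TCP) lies at the very end of the fingers, on their centre line; the grasp point (between the pads) lies 19 mm behind it; z points along the fingers, y is the line along which they close (so a half turn about z gives the same grasp; the last joint's range is limited). The gripper opens to 85 mm and grips with 20 to 120 N. Pads are 22 mm wide; open, the fingers measure 114 mm over their backs; the gripper's body (76 mm by 85 mm) begins 54 mm behind the grasp point. The pads swing forward as they close: fully open they stand 13 mm farther back than shut.
Start: joints at [1.041, 0.351, 1.652, -0, 1.139, -0.085], TCP at [0.237, 0.496, 0.231] pointing down, gripper open.
Joint ranges: [-2.75, 2.75], [-0.79, 2.1], [0.01, 2.65], [-1.57, 4.71], [0.07, 3.14], [-2.87, 2.87]. Speed limits (rad/s): [2.22, 2.22, 2.79, 3.14, 3.14, 3.14].

### API

Orientations are given as a unit quaternion [w, x, y, z].
In Python, from cell import get_state, capture, camera_info, finish_job gives the robot as it stands. The module is installed in compiled form; this text tells all that it offers.
- The arm moves only by the tool carry_out, never from a script. Its arguments are lists of equal length, an entry for each row: "grip": the closure, from 0 (fully open) to 1 (shut); "translation": the shift along the tool's x, y, z in m, a list of three; "roll": the turn about the tool's z in rad. In form: {"grip": [grip, ...], "translation": [[tx, ty, tz], ...], "roll": [roll, ...]}. A call has 1 to 12 rows; each row shifts and turns the commanded pose from where the row before left it, along the tool's axes as they then stand; what a row does not reach is not made up. A row lasts 1/8 s, in which the tool goes at most 62.5 mm and 10.7 degrees, less where a joint would pass 70% of its speed; a pose out of reach is approached as far as the arm can. A call is refused whole if a number of a shift passes 0.0625 or a number of a turn 0.188, either way. A call with a gripper value outside its range is refused whole. The fingers move at their own pace and stop on an object; "force" is the grip in N (left out, the last holds). Time passes only in rows, so rows that do not move let the fingers close. It gives the time, the measured TCP pose, the force, the opening and the grip force at its end, in the units of the state.
- get_state(): the state, without advancing time (a new reading comes with each control period).
- capture(name): name is "scene" or "side" or "wrist"; returns the picture (480x640x3 uint8, red, green, blue); there is no depth.
- camera_info(name): a dict with "mtx" (3x3 intrinsics, pixels), "k1" (the pictures are not rectified: a ray, as slopes to the right and down, at radius r is drawn at 1 + k1 r^2 times it, then the intrinsics apply), "R" (3x3) and "t" (3): a world point X has camera coordinates R X + t. Camera axes: x right, y down, z forward; pixel columns grow to the right and rows downward; lengths in m; the calibration is good to about 2 mm. A picture is of the moment at which its call begins: read the wrist's pose just before it. camera_info takes no time and is no camera call; for the wrist camera it gives the pose at the moment of the call.
- finish_job(): hands the job in; it is judged then, once.
The state is a dict: "time_s": time; "joint_pos": joint angles; "dq": joint speeds; "effort": joint torques, N m; "position": TCP position; "eef_rot": TCP orientation; "wrist_force": force on the tool from outside, world axes, zero at the start; "moment": the same for the moment, N m; "width": finger opening in m; "grasp_force": force on a finger pad.
Only numpy, scipy, OpenCV 4.12 (cv2) and the standard library are available. Lean on these libraries where they do the work, as an engineer would, in place of code of your own. Each camera call takes 0.05 s, during which the arm holds its last target. There are 200 camera calls.

### The job

Fit out the cart's electronics tray: set the orange charger, the black converter and the finned aluminium regulator down, fully home, each in the nest of its own shape while the hold-down frame stands open; do not slam them in. Then swing the orange hold-down frame fully down over them and let go, and leave the other things on the bench where they are.

Things in the scene. Friction and masses are not known exactly. Their poses are not given: they have to be found in the camera images.
- charger: Battery charger: orange box 86 (x) x 56 (y) x 50 (z) mm with a round black fan on top, 0.4 to 0.75 kg; origin at the centre of its underside, z up. Starts on the table. The same if turned by half a turn.
- converter: DC converter: black box 72 (x) x 46 (y) x 50 (z) mm whose +x end carries a red terminal block 22 (x) x 22 (y) mm, 30 mm high, so 94 mm long in all; 0.3 to 0.55 kg. Origin on the underside, in the middle of the 94 mm length (black box from x = -47 to +25 mm, red block from +25 to +47 mm). Starts on the table.
- regulator: Finned aluminium regulator: foot plate 66 (x) x 76 (y) x 10 mm, on it a finned body 60 (x) x 44 (y) mm up to 50 mm above the underside; 0.3 to 0.55 kg. Origin at the centre of the underside, z up. Starts on the table. The same if turned by half a turn.
- charger_nest: Grey block 112 x 96 x 16 mm, fixed on the tray at one of three places; origin at the centre of its underside (6 mm above the table), axes as the tray's. Pocket open at the top, floor 4 mm and rim 16 mm above the origin, 3 mm clear of the part all round. Holds the charger: rectangular pocket for 86 mm (x) by 56 mm (y), centred.
- converter_nest: Grey block 112 x 96 x 16 mm, fixed on the tray at one of three places; origin at the centre of its underside (6 mm above the table), axes as the tray's. Pocket open at the top, floor 4 mm and rim 16 mm above the origin, 3 mm clear of the part all round. Holds the converter: T-shaped pocket for 94 mm length, narrow at +x for the red block: the converter's x goes along the nest's x.
- regulator_nest: Grey block 112 x 96 x 16 mm, fixed on the tray at one of three places; origin at the centre of its underside (6 mm above the table), axes as the tray's. Pocket open at the top, floor 4 mm and rim 16 mm above the origin, 3 mm clear of the part all round. Holds the regulator: nearly square pocket for 66 mm (x) by 76 mm (y), centred.
- tray: White electronics tray fixed to the table, plate 220 (x) x 340 (y) x 6 mm; origin on the table. It carries the three nests in a row along its y, centred at x = 0 and y = -104, 0 and +104 mm. Its +x (far) edge carries the hinge of the hold-down frame. Two steel hinge posts stand at x = 75, y = -158 and +158 mm, 66 mm high.
- bail (a joint): Angle (rad) of the orange hold-down frame: 0 = fully down, level over the modules (end stop); grows as it is raised; about 1.57 = upright; more = leaning away from the robot; stop at 2.3. It starts standing open. A stiff hinge (about 0.3 N m) holds it at any angle; about 2 to 4 N at the grip moves it. Mass 0.25 kg.
- bail_hinge (a point): Point on the hold-down frame's hinge axis, at its middle: tray x = 75, y = 0, 70 mm above the table. The axis runs along the tray's y.
- bail_grip (a point): Middle of the black rubber grip on the frame's round front bar: 14 mm diameter, 90 mm long, along the tray's y, 175 mm from the hinge axis. Fully down it is at tray x = -100 mm, 70 mm above the table. The frame is 316 mm wide; three flat strips run from the hinge over the nests to a cross bar 55 mm short of the grip (open window between), 6 mm above seated modules when down; a module not home stops it.
- socket: Bystander: steel wrench socket, 22 mm diameter, 30 mm tall, standing among the modules; origin at the centre of its underside.
- bit_case: Bystander: yellow bit case, 80 x 120 x 26 mm; origin at the centre of its underside.
- screwdriver: Bystander: screwdriver with a green handle, about 200 mm long, lying along its x.
- wrench: Bystander: steel wrench, lying along its x.
- spray_can: Bystander: red spray can, 54 mm diameter, 150 mm tall; origin at the centre of its underside.
- tape: Bystander: roll of black tape, 70 mm diameter, 20 mm tall, lying flat; origin at the centre of its underside.
- tub: Bystander: clear plastic tub, 130 x 150 x 55 mm, with a grey hose in it; origin at the centre of its underside.
- fuse_box: Bystander: old black fuse box with coloured fuses, 60 x 80 x 30 mm; not to be fitted. Origin at the centre of its underside.
Not all that is in view belongs to the job. Leave any green or purple look-alike of the charger alone. What is shaped like the regulator but purple is not meant.

How it is judged:
On the way, in this order (a step that is already met when the one before it is completed fails the run):
1. all three modules sit fully home in their own nests, the hold-down frame still open (horizontal distance between charger and charger_nest below 0.006 m and z of charger in the frame of charger_nest below 0.007 m and angle between the x axis of charger and the x axis of charger_nest, either way round below 0.1 rad and angle between each of charger, converter, regulator's own z axis and vertical below 0.08 rad and horizontal distance between converter and converter_nest below 0.006 m and z of converter in the frame of converter_nest below 0.007 m and angle between the x axis of converter and the x axis of converter_nest, either way round below 0.1 rad and horizontal distance between regulator and regulator_nest below 0.006 m and z of regulator in the frame of regulator_nest below 0.007 m and angle between the x axis of regulator and the x axis of regulator_nest, either way round below 0.1 rad and value of joint bail above 0.6 rad), for 0.2 s.
2. the hold-down frame is fully down over the seated modules (horizontal distance between charger and charger_nest below 0.006 m and z of charger in the frame of charger_nest below 0.007 m and angle between the x axis of charger and the x axis of charger_nest, either way round below 0.1 rad and angle between each of charger, converter, regulator's own z axis and vertical below 0.08 rad and horizontal distance between converter and converter_nest below 0.006 m and z of converter in the frame of converter_nest below 0.007 m and angle between the x axis of converter and the x axis of converter_nest, either way round below 0.1 rad and horizontal distance between regulator and regulator_nest below 0.006 m and z of regulator in the frame of regulator_nest below 0.007 m and angle between the x axis of regulator and the x axis of regulator_nest, either way round below 0.1 rad and value of joint bail below 0.05 rad), for 0.2 s.
At the end, for the whole second after the job is handed in: Charger, converter and regulator each in its own nest: within 6 mm of its centre, underside within 3 mm of the pocket floor, in line within 0.1 rad, upright within 0.08 rad and at rest; hold-down frame within 0.05 rad of fully down (all of step 2 and linear speed of each of charger, converter, regulator below 0.02 m/s); the robot touches nothing.
It fails at once if a bystander is moved by more than 30 mm (distance of any of socket, bit_case, screwdriver, wrench, spray_can, tape, tub, fuse_box from where it was at the start of the episode above 0.03 m).
It fails at once if a module is slammed into a nest (over 60 N) (contact force between any of charger, converter, regulator and charger_nest above 60 N or contact force between any of charger, converter, regulator and converter_nest above 60 N or contact force between any of charger, converter, regulator and regulator_nest above 60 N).
It also fails if it takes over 72 s, if anything falls off the work surface, if the arm or the gripper's body presses on something with over 40 N, if the wrist force passes 120 N, or if a joint passes its speed limit or range.

## Working session

There is one attempt and no reset: what is moved stays moved. The work goes in short steps, Python scripts to look and compute and a tool call to move; the robot and the scene stay as the last step left them, time stands still between calls to the robot, and variables do not carry over. Pictures are saved under pics/ and viewed, at most 12 in all, crops included, and the job is handed in when it is done.

Besides the shell and the picture viewer there is one more tool, called after "Call:" as name(argument=value, ...) on one line, values as JSON. carry_out: Moves the arm, as the interface text tells. Its arguments: {"type":"object","properties":{"grip":{"type":"array","items":{"type":"number"}},"translation":{"type":"array","items":{"type":"array","items":{"type":"number"}}},"roll":{"type":"array","items":{"type":"number"}},"force":{"type":"number"}},"required":["grip","translation","roll"]}

```bash
mkdir -p pics; python3 - <<'E'
from cell import *
import cv2
for n in ("scene","side"):
    cv2.imwrite(f"pics/{n}0.png",capture(n)[:,:,::-1]); c=camera_info(n); print(n,c)
s=get_state(); print(s)
E
```

```text
scene {'mtx': array([[539.65344688,   0.        , 314.92813033],
       [  0.        , 539.65344688, 246.74371486],
       [  0.        ,   0.        ,   1.        ]]), 'k1': -0.04590700620930726, 'R': array([[ 0.28119769,  0.95951682, -0.01597916],
       [ 0.79638155, -0.24261491, -0.55399859],
       [-0.53544775,  0.14305761, -0.83236424]]), 't': array([-0.14877411, -0.34235144,  1.88062647])}
side {'mtx': array([[520.17613114,   0.        , 310.49166979],
       [  0.        , 520.17613114, 239.76547432],
       [  0.        ,   0.        ,   1.        ]]), 'k1': -0.14192613154171382, 'R': array([[ 0.77015567, -0.63753475,  0.02024062],
       [-0.32740316, -0.42234498, -0.84524073],
       [ 0.54741887,  0.6443401 , -0.53400227]]), 't': array([-0.38090907,  0.2244794 ,  0.90751475])}
{'time_s': 0.1, 'joint_pos': array([ 1.04140225e+00,  3.51195071e-01,  1.65236543e+00,  5.37050668e-05,
        1.13909785e+00, -8.45673278e-02]), 'dq': array([-0.00076727, -0.00021444, -0.00138072, -0.00047469, -0.00051896,
        0.00168087]), 'effort': array([-2.12879168e-04, -5.06838048e+01, -2.91878432e+01, -1.90278779e-04,
        2.64677736e-03,  6.04359161e-05]), 'position': array([0.236463  , 0.49624174, 0.23080326]), 'eef_rot': array([-1.84260585e-04,  2.20595131e-01,  9.75365318e-01, -5.00570934e-04]), 'wrist_force': array([-0.10348461, -0.10318827,  0.68892649]), 'moment': array([-0.04353494,  0.00030839, -0.03599182]), 'grasp_force': 0.0, 'width': 0.08550039555132}
```

View pics/scene0.png

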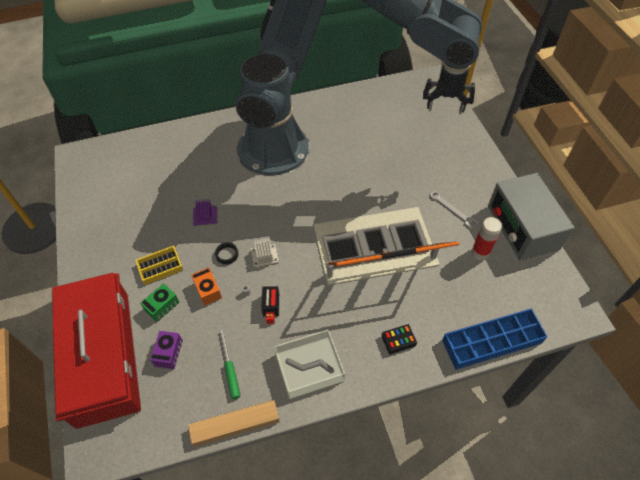

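View pics/side0.png

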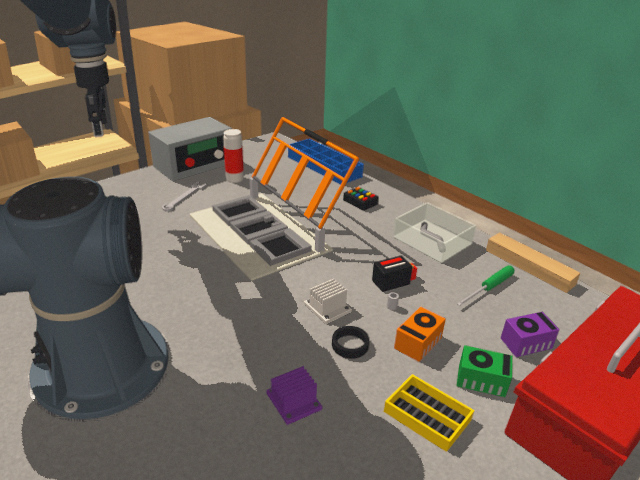

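The scene view (u,v) shows:
- Orange charger at (206,286). The green (160,301) and purple (166,349) boxes are look-alikes.
- Black converter with red block at (270,303). The fuse box at (399,339) is a different thing.
- Aluminium regulator at (264,252). The purple one at (205,212) is a look-alike.
- Nests at (342,246), (376,243) and (408,236), with the frame standing open.

I'll enlarge to confirm and get rough positions.

```bash
cat > h.py <<'E'
import numpy as np, cv2
from cell import *
def proj(c,P):
    P=np.atleast_2d(P); D=np.array([c['k1'],0,0,0,0.])
    return cv2.projectPoints(P.astype(float),cv2.Rodrigues(c['R'])[0],c['t'],c['mtx'],D)[0].reshape(-1,2)
def back(c,uv,z):
    uv=np.atleast_2d(np.array(uv,float)); D=np.array([c['k1'],0,0,0,0.])
    s=cv2.undistortPoints(uv.reshape(-1,1,2),c['mtx'],D).reshape(-1,2)
    d=np.c_[s,np.ones(len(s))]@c['R']; C=-c['R'].T@c['t']
    z=np.broadcast_to(z,len(s))
    return C+d*((z-C[2])/d[:,2])[:,None]
E
python3 - <<'E'
from h import *
a=cv2.imread("pics/scene0.png"); b=cv2.imread("pics/side0.png")
A=cv2.resize(a[195:345,130:290],(0,0),fx=3,fy=3,interpolation=cv2.INTER_CUBIC)
A2=cv2.resize(a[200:290,305:475],(0,0),fx=2.4,fy=2.4,interpolation=3)
img=np.zeros((600,800,3),np.uint8)
A=cv2.resize(a[230:330,180:290],(440,400),interpolation=2); img[:400,:440]=A
B=cv2.resize(b[240:380,290:460],(340,280),interpolation=2); img[:280,450:790]=B
C=cv2.resize(b[180:280,180:340],(340,212),interpolation=2) ; img[290:502,450:790]=C
D=cv2.resize(a[200:290,310:450],(280,180),interpolation=2); img[410:590,:280]=D
cv2.imwrite("pics/crop1.png",img)
c=camera_info("scene")
for n,uv,z in [("charger",(205,281),.05),("conv",(270,297),.05),("reg",(264,246),.05),("n1",(342,246),.02),("n2",(375,243),.02),("n3",(408,236),.02),("socket",(243,291),.015),("tape",(226,254),.01),("grip",(397,252),.2),("can",(487,225),.15)]:
    print(n,back(c,uv,z).round(3))
E
```

```text
charger [[ 0.491 -0.314  0.05 ]]
conv [[ 0.595 -0.149  0.05 ]]
reg [[ 0.424 -0.125  0.05 ]]
n1 [[0.472 0.102 0.02 ]]
n2 [[0.491 0.201 0.02 ]]
n3 [[0.496 0.306 0.02 ]]
socket [[ 0.534 -0.217  0.015]]
tape [[ 0.391 -0.24   0.01 ]]
grip [[0.644 0.191 0.2  ]]
can [[0.605 0.482 0.15 ]]
```

View pics/crop1.png

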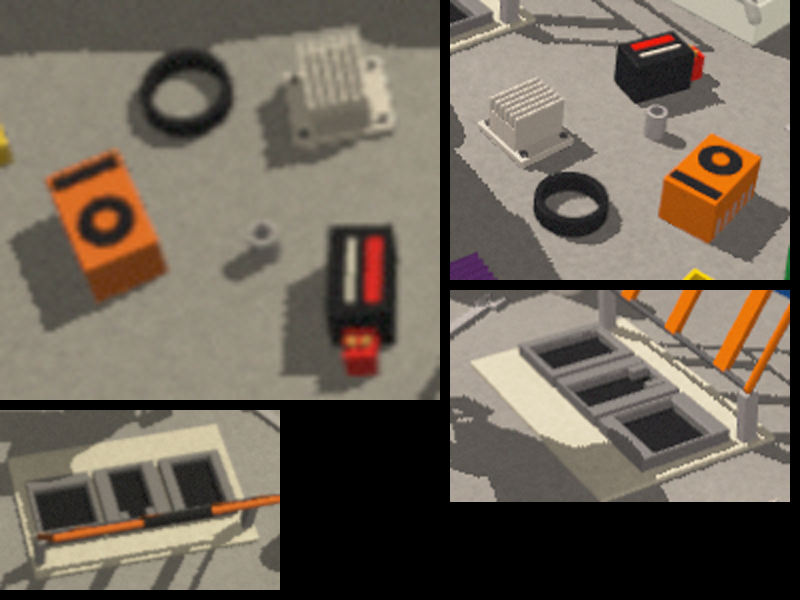

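```bash
cat >> h.py <<'E'
import json
from math import *
def cmdpose():
    s=get_state(); w,x,y,z=s['eef_rot']
    return np.array(s['position']), atan2(1-2*(x*x+z*z), 2*(x*y-w*z))
def rows(wps,grip,step=.05,start=None,shift=.06):
    """wps: (x,y,z,phi[,step]); phi = world angle of tool y, tool down. Prints rounded rows."""
    p,ph=start if start else cmdpose(); p=np.array(p,float); T=[];R=[]
    for w in wps:
        g=np.array(w[:3],float); f=w[3]; st=w[4] if len(w)>4 else step
        d=(f-ph+pi/2)%pi-pi/2
        f=ph+d
        n=max(1,ceil(np.linalg.norm(g-p)/st),ceil(abs(d)/.15))
        for k in range(n,0,-1):
            v=(g-p)/k
            t=np.round([v[:2]@[-sin(ph),cos(ph)],v[:2]@[cos(ph),sin(ph)],-v[2]],4 if k==1 else 3)+0.
            r=round(-(f-ph)/k,3)
            p=p+t[0]*np.array([-sin(ph),cos(ph),0])+t[1]*np.array([cos(ph),sin(ph),0])-t[2]*np.array([0,0,1])
            ph-=r; T.append(t.tolist());R.append(r)
    for i in range(0,len(T),12): print(json.dumps({"grip":[grip]*len(T[i:i+12]),"translation":T[i:i+12],"roll":R[i:i+12]}))
    return p,ph
E
python3 - <<'E'
from h import *
print(cmdpose())
print(rows([(.40,.20,.42,1.45)],0))
E
```

```text
(array([0.236463  , 0.49624174, 0.23080326]), 1.1259471550690892)
{"grip": [0, 0, 0, 0, 0, 0, 0, 0], "translation": [[-0.034, -0.025, -0.024], [-0.033, -0.026, -0.024], [-0.032, -0.027, -0.024], [-0.031, -0.029, -0.023], [-0.03, -0.03, -0.024], [-0.029, -0.031, -0.023], [-0.028, -0.032, -0.024], [-0.0265, -0.0332, -0.0232]], "roll": [-0.041, -0.04, -0.041, -0.04, -0.041, -0.04, -0.041, -0.04]}
(array([0.40004189, 0.20000695, 0.42000326]), 1.449947155069089)
```

Call:
carry_out(grip=[0,0,0,0,0,0,0,0,0], translation=[[-0.034,-0.025,-0.024],[-0.033,-0.026,-0.024],[-0.032,-0.027,-0.024],[-0.031,-0.029,-0.023],[-0.03,-0.03,-0.024],[-0.029,-0.031,-0.023],[-0.028,-0.032,-0.024],[-0.0265,-0.0332,-0.0232],[0,0,0]], roll=[-0.041,-0.04,-0.041,-0.04,-0.041,-0.04,-0.041,-0.04,0])

```text
time_s: 1.23
position: [0.4014, 0.1987, 0.4216]
eef_rot: [0.001, 0.062, 0.998, 0.0]
wrist_force: [-1.3, 0.1, -0.3]
width: 0.0855
grasp_force: 0.0
```

```bash
python3 - <<'E'
from h import *
import pickle
print(cmdpose())
c=camera_info("wrist"); a=capture("wrist")[:,:,::-1]; cv2.imwrite("pics/w1.png",a); pickle.dump(c,open("w1.pkl","wb"))
print(c['mtx'],c['k1'],-c['R'].T@c['t'],c['R'])
rows([(.44,-.20,.45,1.45)],0)
E
```

```text
(array([0.40139004, 0.19866496, 0.42163609]), 1.447032500284221)
[[414.98509927   0.         313.05548067]
 [  0.         414.98509927 242.95161181]
 [  0.           0.           1.        ]] 0.00209750674317415 [0.3222051  0.20869918 0.56418097] [[ 0.12499672  0.99215633  0.00128106]
 [ 0.94195473 -0.1190774   0.31391379]
 [ 0.31160409 -0.0380315  -0.94945063]]
{"grip": [0, 0, 0, 0, 0, 0, 0, 0, 0], "translation": [[-0.01, -0.044, -0.003], [-0.01, -0.043, -0.003], [-0.01, -0.044, -0.003], [-0.01, -0.043, -0.003], [-0.01, -0.044, -0.003], [-0.01, -0.043, -0.004], [-0.009, -0.044, -0.003], [-0.01, -0.043, -0.004], [-0.009, -0.0438, -0.0035]], "roll": [-0.0, -0.0, -0.0, -0.0, -0.001, -0.0, -0.001, -0.0, -0.001]}
```

View pics/w1.png

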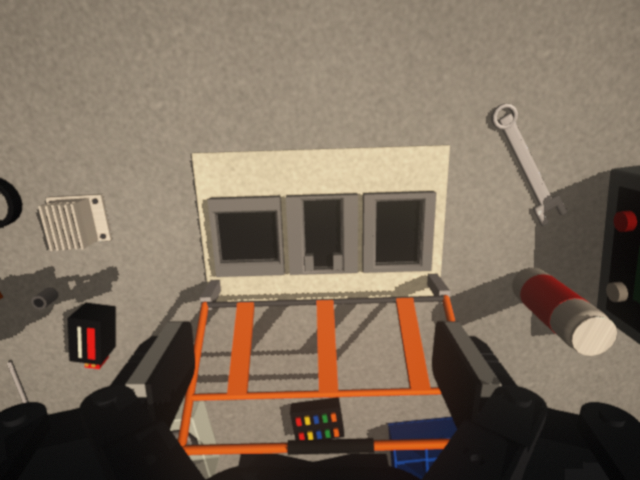

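The wrist view shows the nests from left to right:
- Near-square nest at (245,237), for the regulator.
- T nest at (323,235), narrow at far +x, for the converter.
- Long narrow nest at (399,232), for the charger.

The frame leans away, with its grip at (330,446). Next I'll fit the tray pose and move over the modules.

```bash
cat >> h.py <<'E'
from scipy.optimize import least_squares
def fit(c,uv,P,x0):
    """pose x,y,yaw of model points P (local) seen at uv"""
    uv=np.array(uv,float);P=np.array(P,float)
    def w(q): 
        C,S=cos(q[2]),sin(q[2]); return np.c_[C*P[:,0]-S*P[:,1]+q[0],S*P[:,0]+C*P[:,1]+q[1],P[:,2]]
    r=least_squares(lambda q:(proj(c,w(q))-uv).ravel(),x0,loss='soft_l1')
    return r.x,(proj(c,w(r.x))-uv)
E
python3 - <<'E'
from h import *
import pickle
c=pickle.load(open("w1.pkl","rb")); g=cv2.cvtColor(cv2.imread("pics/w1.png"),6)
P=[(-110,-170,6),(-110,170,6)]; 
for y in (-104,0,104): P+=[(-56,y-48,22),(-56,y+48,22)]
P+=[(56,-152,22),(56,-56,22),(56,48,22),(56,152,22)]
P=np.array(P)/1000.
uv0=[(193,154),(449,146)]
q,_=fit(c,[(193,154),(449,146),(208,278),(434,270)],P[[0,1,8,11]],[.45,.2,-.1])
print(q)
for it in range(2):
    C,S=cos(q[2]),sin(q[2]); W=np.c_[C*P[:,0]-S*P[:,1]+q[0],S*P[:,0]+C*P[:,1]+q[1],P[:,2]]
    uv=cv2.cornerSubPix(g,proj(c,W).astype(np.float32).reshape(-1,1,2),(4,4),(-1,-1),(3,50,.01)).reshape(-1,2)
    q,r=fit(c,uv,P,q)
print(q,np.c_[uv,r].round(1))
# bail grip
for th in np.arange(1.5,2.35,.1):
    x=.075-.175*cos(th); print(th.round(2),proj(c,[q[0]+cos(q[2])*x,q[1]+sin(q[2])*x,.07+.175*sin(th)]).round(0),end=' ')
E
```

```text
[ 0.48929918  0.20179697 -0.09436536]
[ 0.48984361  0.20085795 -0.09325837] [[ 1.917e+02  1.534e+02 -3.000e-01  2.200e+00]
 [ 4.493e+02  1.452e+02 -4.000e-01  2.000e+00]
 [ 2.069e+02  1.975e+02 -2.000e-01  4.000e-01]
 [ 2.787e+02  1.945e+02  2.000e-01  1.200e+00]
 [ 2.825e+02  1.966e+02  2.400e+00 -1.200e+00]
 [ 3.576e+02  1.930e+02 -2.000e-01  1.000e-01]
 [ 3.629e+02  1.926e+02  5.000e-01  3.000e-01]
 [ 4.354e+02  1.912e+02  7.000e-01 -6.000e-01]
 [ 2.188e+02  2.781e+02 -3.200e+00 -2.200e+00]
 [ 2.837e+02  2.743e+02 -2.000e-01 -5.000e-01]
 [ 3.612e+02  2.715e+02 -3.900e+00  1.000e-01]
 [ 4.291e+02  2.728e+02  2.100e+00 -3.400e+00]]
1.5 [[329. 373.]] 1.6 [[330. 390.]] 1.7 [[330. 404.]] 1.8 [[330. 417.]] 1.9 [[330. 428.]] 2.0 [[330. 436.]] 2.1 [[330. 442.]] 2.2 [[330. 446.]] 2.3 [[330. 448.]]
```

Call:
carry_out(grip=[0,0,0,0,0,0,0,0,0,0], translation=[[-0.01,-0.044,-0.003],[-0.01,-0.043,-0.003],[-0.01,-0.044,-0.003],[-0.01,-0.043,-0.003],[-0.01,-0.044,-0.003],[-0.01,-0.043,-0.004],[-0.009,-0.044,-0.003],[-0.01,-0.043,-0.004],[-0.009,-0.0438,-0.0035],[0,0,0]], roll=[0,0,0,0,0,0,0,0,0,0])

```text
time_s: 2.52
position: [0.4406, -0.2003, 0.4485]
eef_rot: [-0.001, 0.061, 0.998, 0.001]
wrist_force: [-0.4, 0.2, -0.9]
width: 0.0854
grasp_force: 0.0
```

```bash
python3 - <<'E'
from h import *
import pickle
print(cmdpose())
c=camera_info("wrist"); a=capture("wrist")[:,:,::-1]; cv2.imwrite("pics/w2.png",a); pickle.dump(c,open("w2.pkl","wb"))
E
```

```text
(array([ 0.44063995, -0.20028517,  0.4485322 ]), 1.4478853489498302)
```

View pics/w2.png

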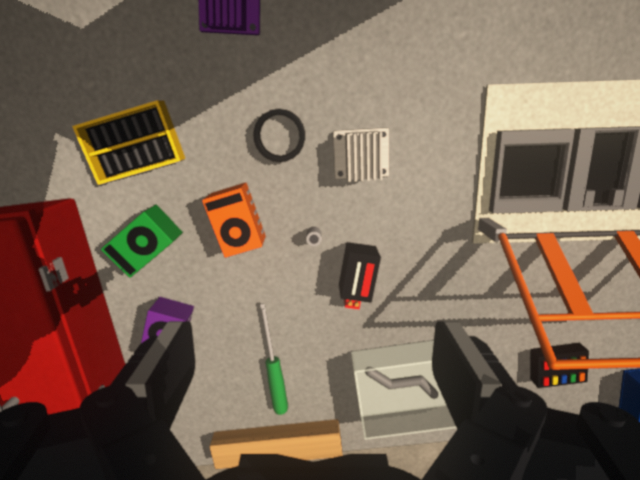

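View 2 shows the charger at (233,220), regulator at (361,155), converter at (361,272) with its red end at (352,303), and the socket at (313,238). I'll enlarge once for corner picks.

```bash
python3 - <<'E'
from h import *
a=cv2.imread("pics/w2.png"); img=np.zeros((600,800,3),np.uint8)
def put(u,v,w,h,s,X,Y):
    t=cv2.resize(a[v:v+h,u:u+w],(w*s,h*s),interpolation=2)
    for k in range(0,w,10): cv2.line(t,(k*s,0),(k*s,6),(0,255,255) if (u+k)%50 else (255,255,0),2)
    for k in range(0,h,10): cv2.line(t,(0,k*s),(6,k*s),(0,255,255) if (v+k)%50 else (255,255,0),2)
    img[Y:Y+h*s,X:X+w*s]=t
put(190,170,90,100,4,0,0)
put(320,115,90,80,4,420,0)
put(320,230,80,90,3,420,325)
put(480,80,100,140,1,0,420)
cv2.imwrite("pics/crop2.png",img)
E
```

```text
(no output)
```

View pics/crop2.png

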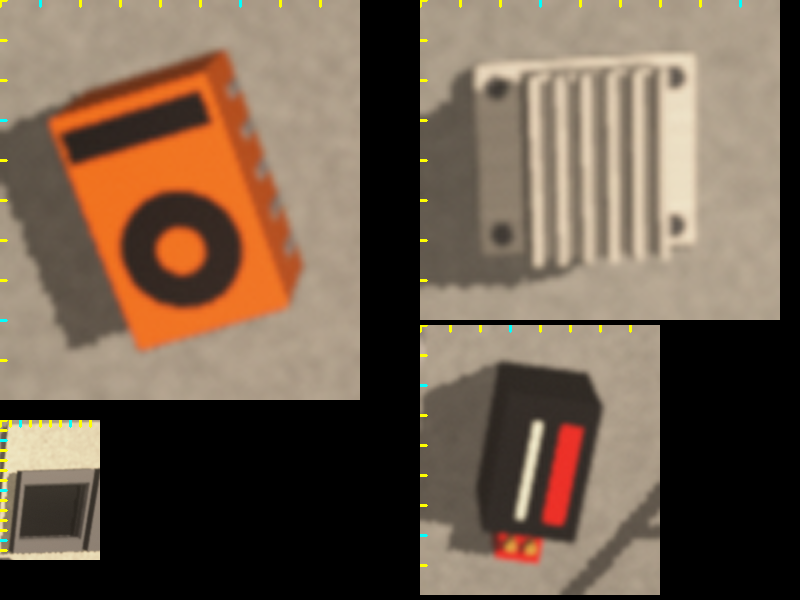

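```bash
python3 - <<'E'
from h import *
import pickle
c=pickle.load(open("w2.pkl","rb"))
k=1e-3
def m(P): return np.array(P)*k
q,r=fit(c,[(202.5,200.5),(241.8,188),(262.8,246.5),(225,257.8),(246.3,183),(265.5,237)],m([(-43,-28,50),(-43,28,50),(43,28,50),(43,-28,50),(-43,28,0),(43,28,0)]),[.49,-.3,.3])
print("charger",q.round(4),r.round(1).tolist())
q,r=fit(c,[(333.8,131.8),(389,128.8),(389,175.8),(336,178.3)],m([(-33,-38,10),(-33,38,10),(33,38,10),(33,-38,10)]),[.43,-.12,0])
print("reg",q.round(4),r.round(1).tolist())
f=lambda X,Y:(320+(X-420)/3,230+(Y-325)/3)
q,r=fit(c,[f(602,405),f(575,541),f(484,531),f(500,362),f(590,376),f(478,490)],m([(-47,23,50),(25,23,50),(25,-23,50),(-47,-23,0),(-47,23,0),(25,-23,0)]),[.59,-.15,0])
print("conv",q.round(4),r.round(1).tolist())
print("socket",back(c,(313,236),.03))
E
```

```text
charger [ 0.4973 -0.3159  0.1696] [[-0.8, -0.2], [-0.3, 0.1], [-0.0, 0.9], [-0.4, 0.7], [0.9, -1.3], [1.1, -0.3]]
reg [ 0.431  -0.1303 -0.0678] [[-0.4, -0.7], [0.6, -1.0], [0.5, 0.8], [-0.7, 1.4]]
conv [ 0.6085 -0.1538 -0.2629] [[1.2, 0.1], [0.7, 1.3], [-0.5, 0.7], [-0.4, -1.0], [-0.1, -1.6], [-0.6, 0.2]]
socket [[ 0.53338442 -0.21111674  0.03      ]]
```

```bash
python3 - <<'E'
from h import *
rows([(.431,-.130,.13,1.503),(.431,-.130,.020,1.503,.03)],0)
E
```

```text
{"grip": [0, 0, 0, 0, 0, 0, 0, 0, 0, 0, 0], "translation": [[0.003, 0.01, 0.046], [0.002, 0.01, 0.045], [0.002, 0.01, 0.046], [0.002, 0.009, 0.045], [0.003, 0.01, 0.046], [0.002, 0.009, 0.045], [0.0023, 0.0098, 0.0457], [0.0, 0.0, 0.028], [0.0, 0.0, 0.027], [0.0, 0.0, 0.028], [0.0, 0.0, 0.027]], "roll": [-0.008, -0.008, -0.008, -0.008, -0.007, -0.008, -0.007, -0.0, -0.0, -0.0, -0.0]}
```

Stop at hover for a closer picture of the regulator first.

Call:
carry_out(grip=[0,0,0,0,0,0,0,0], translation=[[0.003,0.01,0.046],[0.002,0.01,0.045],[0.002,0.01,0.046],[0.002,0.009,0.045],[0.003,0.01,0.046],[0.002,0.009,0.045],[0.0023,0.0098,0.0457],[0,0,0]], roll=[-0.008,-0.008,-0.008,-0.008,-0.007,-0.008,-0.007,0])

```text
time_s: 3.58
position: [0.4289, -0.1278, 0.1293]
eef_rot: [-0.003, 0.032, 0.999, 0.001]
wrist_force: [0.5, -0.2, 0.3]
width: 0.0852
grasp_force: 0.0
```

```bash
python3 - <<'E'
from h import *
import pickle
print(cmdpose())
c=camera_info("wrist"); a=capture("wrist")[:,:,::-1].copy(); cv2.imwrite("pics/w3.png",a); pickle.dump(c,open("w3.pkl","wb"))
def model(q,P):
    P=np.array(P)*1e-3; C,S=cos(q[2]),sin(q[2]); return np.c_[C*P[:,0]-S*P[:,1]+q[0],S*P[:,0]+C*P[:,1]+q[1],P[:,2]]
q=(.431,-.1303,-.0678)
for P,col in (([(-33,-38,10),(-33,38,10),(33,38,10),(33,-38,10)],(0,0,255)),([(-30,-22,50),(-30,22,50),(30,22,50),(30,-22,50)],(0,255,0))):
    cv2.polylines(a,[proj(c,model(q,P)).round().astype(np.int32)],True,col,1)
cv2.imwrite("pics/w3m.png",a)
E
```

```text
(array([ 0.42890496, -0.12780397,  0.12927763]), 1.5059621081049166)
```

View pics/w3m.png

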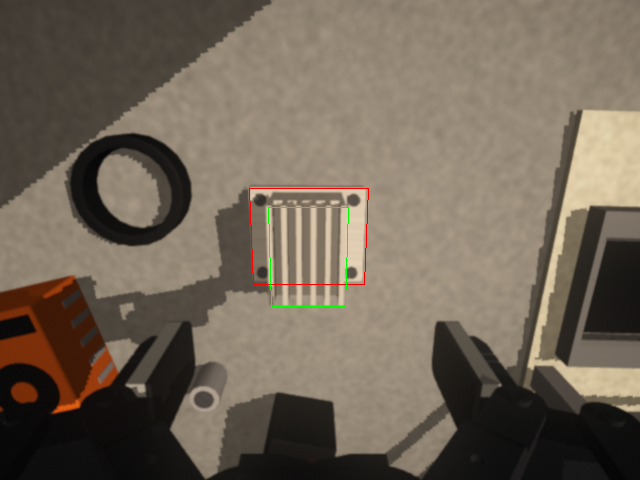

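The overlay matches the regulator outline within about 1 px (foot corners (250,188) to (366,285)), so the pose estimate holds. Descending to grasp.

```bash
python3 - <<'E'
from h import *
print(cmdpose())
rows([(.431,-.130,.020,1.503,.03)],0)
E
```

```text
(array([ 0.43037785, -0.1289058 ,  0.13128206]), 1.505606138460045)
{"grip": [0, 0, 0, 0], "translation": [[0.0, 0.0, 0.028], [0.0, 0.0, 0.028], [0.0, -0.001, 0.028], [-0.0007, 0.0, 0.0273]], "roll": [0.001, 0.001, 0.0, 0.001]}
```

Call:
carry_out(grip=[0,0,0,0,0,1,1,1,1,1,1], translation=[[0.0,0.0,0.028],[0.0,0.0,0.028],[0.0,-0.001,0.028],[-0.001,0.0,0.027],[0,0,0],[0,0,0],[0,0,0],[0,0,0],[0,0,0],[0,0,0],[0,0,0]], roll=[0.001,0.001,0.0,0.001,0,0,0,0,0,0,0], force=50)

```text
time_s: 5.0
position: [0.4324, -0.1316, 0.0217]
eef_rot: [0.001, 0.035, 0.999, -0.0]
wrist_force: [-2.7, 1.5, 13.6]
width: 0.0431
grasp_force: 50.4
```

```bash
python3 - <<'E'
from h import *
s=get_state();print(cmdpose(),s['width'],s['grasp_force'],s['wrist_force'])
p,ph=cmdpose()
rows([(p[0],p[1],.14,ph,.04)],1)
E
```

```text
(array([ 0.43239974, -0.13161408,  0.02166257]), 1.5010990126335153) 0.04305626130939727 50.371035039424896 [-2.71401008  1.51304445 13.61437758]
{"grip": [1, 1, 1], "translation": [[0.0, 0.0, -0.039], [0.0, 0.0, -0.04], [0.0, 0.0, -0.0393]], "roll": [-0.0, -0.0, -0.0]}
```

Call:
carry_out(grip=[1,1,1,1], translation=[[0,0,-0.03],[0,0,-0.04],[0,0,-0.05],[0,0,0]], roll=[0,0,0,0])

```text
time_s: 5.5
position: [0.4331, -0.1319, 0.1434]
eef_rot: [0.003, 0.035, 0.999, -0.001]
wrist_force: [-0.5, -1.1, -5.9]
width: 0.043
grasp_force: 55.2
```

```bash
cat >> h.py <<'E'
def world(q,P):
    P=np.array(P,float); C,S=cos(q[2]),sin(q[2]); return np.c_[C*P[:,0]-S*P[:,1]+q[0],S*P[:,0]+C*P[:,1]+q[1],P[:,2]]
def edgefit(c,g,segs,q,win=4,it=6):
    """segs: (p0,p1) local in m, optional sign: +1 means the left of p0->p1 in the image (smaller normal) ... unsigned here"""
    g=cv2.GaussianBlur(g.astype(np.float32),(0,0),.8); q=np.array(q,float)
    for k in range(it):
        Pl=np.concatenate([np.linspace(s[0],s[1],22)[1:-1] for s in segs]); T=np.concatenate([np.repeat([np.subtract(s[1],s[0])],20,0) for s in segs])
        uv=proj(c,world(q,Pl)); uv2=proj(c,world(q,Pl+T*1e-2)); d=uv2-uv; n=np.c_[-d[:,1],d[:,0]]/np.linalg.norm(d,axis=1)[:,None]
        o=np.arange(-win,win+.01,.25); X=uv[:,None]+n[:,None]*o[None,:,None]
        v=cv2.remap(g,X[...,0].astype(np.float32),X[...,1].astype(np.float32),1)
        G=np.abs(np.gradient(v,axis=1)); b=G.argmax(1); ok=G.max(1)>2
        tgt=o[b]
        f=lambda z:((proj(c,world(z,Pl))-uv)*n).sum(1)[ok]-tgt[ok]
        r=least_squares(f,q,loss='soft_l1',f_scale=.5,x_scale=[.01,.01,.01]); q=r.x; win=max(1.5,win*.75)
    return q,np.median(np.abs(f(q))),ok.mean()
def rect(x0,x1,y0,y1,z):
    a=np.array([(x0,y0,z),(x1,y0,z),(x1,y1,z),(x0,y1,z)])*1e-3; return [(a[i],a[(i+1)%4]) for i in range(4)]
E
python3 - <<'E'
from h import *
import pickle
print(cmdpose())
pockets=[rect(-36,36,-41-104,41-104,22),rect(-46,46,-31+104,31+104,22)]
outer=[rect(-56,56,y-48,y+48,22) for y in (-104,0,104)]
near=[(np.array((-.11,-.17,.006)),np.array((-.11,.17,.006)))]
for n,sel in (("w1",(0,1)),):
    c=pickle.load(open(n+".pkl","rb")); g=cv2.cvtColor(cv2.imread(f"pics/{n}.png"),6)
    for nm,S in (("both",sum(pockets,[])+sum(outer,[])+near),("pock",sum(pockets,[])),("outer",sum(outer,[])),("p0",pockets[0]),("p2",pockets[1])):
        print(nm,edgefit(c,g,S,(.4895,.2013,-.094)))
c=pickle.load(open("w2.pkl","rb")); g=cv2.cvtColor(cv2.imread("pics/w2.png"),6)
print("w2",edgefit(c,g,pockets[0]+outer[0],(.4895,.2013,-.094)), edgefit(c,g,rect(-43,43,-28,28,50),(.4973,-.3159,.1696)))
c=pickle.load(open("w3.pkl","rb")); g=cv2.cvtColor(cv2.imread("pics/w3.png"),6)
print("reg",edgefit(c,g,rect(-33,33,-38,38,10)[3:]+rect(-33,33,-38,38,10)[2:3]+rect(-30,30,-22,22,50),(.431,-.1303,-.0678)))
E
```

```text
(array([ 0.43310958, -0.13187011,  0.14335703]), 1.5010555244802988)
both (array([ 0.4899982 ,  0.20215442, -0.09580758]), np.float64(0.7689652654599518), np.float64(0.8238095238095238))
pock (array([ 0.4903663 ,  0.20297628, -0.09603889]), np.float64(0.2964079429069463), np.float64(1.0))
outer (array([ 0.48980438,  0.20124453, -0.0951758 ]), np.float64(0.7695447184181368), np.float64(0.6916666666666667))
p0 (array([ 0.49010791,  0.20339983, -0.09285503]), np.float64(0.48326596011916134), np.float64(1.0))
p2 (array([ 0.49139101,  0.20191298, -0.08616399]), np.float64(0.6249872091820774), np.float64(1.0))
w2 (array([ 0.49116564,  0.20127178, -0.09405296]), np.float64(0.5332020190583564), np.float64(1.0)) (array([ 0.50171254, -0.31531321,  0.16721447]), np.float64(0.15664162675870164), np.float64(0.675))
reg (array([ 0.43009987, -0.1317166 , -0.07043299]), np.float64(0.27548796176126145), np.float64(0.7666666666666667))
```

```bash
python3 - <<'E'
from h import *
import pickle
print(cmdpose())
c=camera_info("wrist"); a=capture("wrist")[:,:,::-1].copy(); cv2.imwrite("pics/w4.png",a); pickle.dump(c,open("w4.pkl","wb"))
g=cv2.cvtColor(a,6); p,ph=cmdpose(); z=(p[2]-.0217)*1000
q0=(p[0]-.0023,p[1],ph-pi/2)
F=rect(-33,33,-38,38,z+10);B=rect(-30,30,-22,22,z+50)
print(q0,edgefit(c,g,F+B,q0),edgefit(c,g,[F[3],F[0],F[2]],q0))
print(rows([(.4826,.0985,.14,1.4753,.045)],1))
E
```

```text
(array([ 0.43310958, -0.13187011,  0.14335703]), 1.5010555244802988)
(np.float64(0.42965853081196964), np.float64(-0.13140579847021888), -0.06977960045572651) (array([ 0.43134541, -0.1315075 , -0.07002931]), np.float64(0.3175766248546068), np.float64(0.6375)) (array([ 0.43126506, -0.13145332, -0.07144057]), np.float64(0.2547443225809329), np.float64(0.8666666666666667))
{"grip": [1, 1, 1, 1, 1, 1], "translation": [[-0.006, 0.039, 0.0], [-0.006, 0.039, 0.0], [-0.005, 0.039, 0.0], [-0.005, 0.039, 0.0], [-0.005, 0.039, 0.001], [-0.0051, 0.0382, 0.0003]], "roll": [0.004, 0.004, 0.004, 0.005, 0.004, 0.005]}
(array([0.48260933, 0.09848763, 0.13995015]), 1.4750167263391702)
```

Call:
carry_out(grip=[1,1,1,1,1,1,1,1,1], translation=[[-0.006,0.039,0.0],[-0.006,0.039,0.0],[-0.005,0.039,0.0],[-0.005,0.039,0.0],[-0.005,0.039,0.0],[-0.004,0.0382,0.0],[0,0,0.03],[0,0,0.02],[0,0,0]], roll=[0.004,0.004,0.004,0.005,0.004,0.005,0,0,0])

```text
time_s: 6.68
position: [0.4792, 0.0985, 0.0877]
eef_rot: [-0.003, 0.048, 0.999, -0.0]
wrist_force: [-0.0, -0.5, -5.0]
width: 0.0436
grasp_force: 54.8
```

```bash
python3 - <<'E'
from h import *
import pickle
print(cmdpose())
c=camera_info("wrist"); a=capture("wrist")[:,:,::-1].copy(); cv2.imwrite("pics/w5.png",a); pickle.dump(c,open("w5.pkl","wb"))
p,ph=cmdpose()
g=cv2.cvtColor(a,6); z=(p[2]-.0217)*1000; q0=(p[0]-.001,p[1],ph-pi/2)
F=rect(-33,33,-38,38,z+10);B=rect(-30,30,-22,22,z+50)
q1,*e=edgefit(c,g,F+B,q0); print(p,q1,e)
O=rect(-56,56,-152,-56,22);R=rect(-46,46,-31+104,31+104,22)
near=[(np.array((-.11,-.16,.006)),np.array((-.11,.0,.006)))]
O2=rect(-56,56,-48,48,22)
t0=(.4902,.2022,-.0955)
q2,*e2=edgefit(c,g,[O[3],O[0]]+[O2[3]]+near,t0,6); print(q2,e2)
for s in F: cv2.polylines(a,[proj(c,world(q1,s)).round().astype(np.int32)],False,(0,0,255),1)
for s in B: cv2.polylines(a,[proj(c,world(q1,s)).round().astype(np.int32)],False,(255,0,0),1)
for s in O+O2+near: cv2.polylines(a,[proj(c,world(q2,s)).round().astype(np.int32)],False,(0,255,0),1)
cv2.imwrite("pics/w5m.png",a)
E
```

```text
(array([0.4792333 , 0.09851873, 0.08772589]), 1.4750818709157827)
[0.48017386 0.09855144 0.08900734] [ 0.47985047  0.09851535 -0.09902527] [np.float64(1.0382655110000478), np.float64(0.51875)]
[ 0.49018646  0.20017087 -0.0964573 ] [np.float64(0.11470257612618678), np.float64(0.55)]
```

View pics/w5m.png

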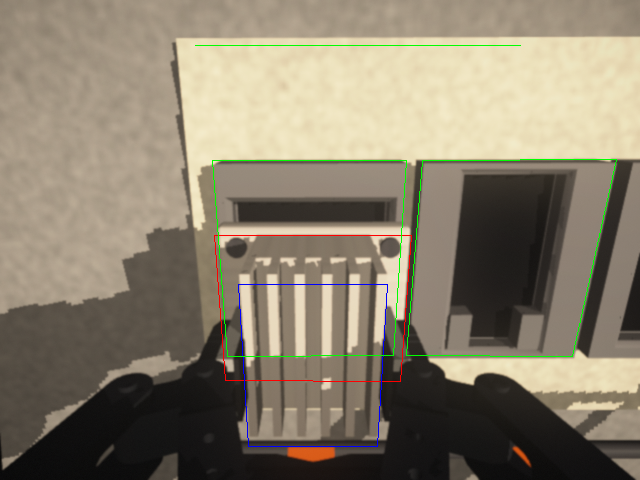

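```bash
python3 - <<'E'
from h import *
import pickle
c=pickle.load(open("w5.pkl","rb")); a=cv2.imread("pics/w5.png"); g=cv2.cvtColor(a,6).astype(int)
print(g[190:240:2,315].tolist()); print(g[208,222:244].tolist(),g[208,384:410].tolist())
print(back(c,[(233,198),(396,198),(463,172),(573,172),(213,161),(407,161)],.022).round(4))
q=(.4802,.2002)
tray=lambda x,y,t:(t[0]+cos(t[2])*x-sin(t[2])*y,t[1]+sin(t[2])*x+cos(t[2])*y)
t=(.4902,.2002,-.0960)
print([np.round(tray(x,y,t),4) for x,y in ((0,-.104),(-.036,-.145),(-.036,-.063),(-.050,-.026),(-.05,.026),(-.056,-.152),(-.056,-.056))])
E
```

```text
[138, 138, 138, 127, 91, 85, 58, 47, 47, 47, 48, 46, 47, 47, 48, 50, 94, 126, 157, 205, 217, 223, 187, 121, 117]
[136, 137, 137, 139, 141, 141, 142, 142, 142, 137, 119, 96, 90, 107, 119, 101, 62, 45, 45, 45, 44, 45] [58, 69, 67, 58, 57, 64, 71, 72, 73, 76, 77, 87, 109, 132, 138, 138, 138, 138, 138, 135, 132, 128, 127, 127, 129, 127]
[[0.4399 0.0614 0.022 ]
 [0.448  0.1443 0.022 ]
 [0.438  0.1782 0.022 ]
 [0.4434 0.233  0.022 ]
 [0.4205 0.0545 0.022 ]
 [0.4298 0.1505 0.022 ]]
[array([0.4802, 0.0967]), array([0.4405, 0.0593]), array([0.4483, 0.1409]), array([0.4379, 0.1791]), array([0.4429, 0.2309]), array([0.4199, 0.0543]), array([0.4291, 0.1498])]
```

```bash
python3 - <<'E'
from h import *
import pickle
a=cv2.imread("pics/w5.png"); g=cv2.cvtColor(a,6).astype(int)
for v in (180,208): print(v,list(zip(range(196,222),g[v,196:222].tolist())),list(zip(range(396,428),g[v,396:428].tolist())))
E
```

```text
180 [(196, 225), (197, 199), (198, 156), (199, 133), (200, 129), (201, 129), (202, 130), (203, 131), (204, 130), (205, 131), (206, 131), (207, 131), (208, 130), (209, 131), (210, 132), (211, 132), (212, 134), (213, 135), (214, 136), (215, 137), (216, 139), (217, 138), (218, 138), (219, 139), (220, 139), (221, 139)] [(396, 141), (397, 141), (398, 141), (399, 142), (400, 142), (401, 141), (402, 141), (403, 142), (404, 141), (405, 138), (406, 132), (407, 126), (408, 125), (409, 126), (410, 127), (411, 128), (412, 127), (413, 117), (414, 94), (415, 68), (416, 61), (417, 59), (418, 60), (419, 59), (420, 64), (421, 83), (422, 116), (423, 136), (424, 141), (425, 140), (426, 142), (427, 141)]
208 [(196, 230), (197, 231), (198, 231), (199, 231), (200, 230), (201, 227), (202, 203), (203, 158), (204, 135), (205, 131), (206, 130), (207, 130), (208, 130), (209, 131), (210, 130), (211, 129), (212, 129), (213, 128), (214, 127), (215, 126), (216, 126), (217, 131), (218, 134), (219, 137), (220, 136), (221, 137)] [(396, 109), (397, 132), (398, 138), (399, 138), (400, 138), (401, 138), (402, 138), (403, 135), (404, 132), (405, 128), (406, 127), (407, 127), (408, 129), (409, 127), (410, 126), (411, 116), (412, 92), (413, 63), (414, 54), (415, 53), (416, 53), (417, 54), (418, 60), (419, 87), (420, 118), (421, 134), (422, 138), (423, 138), (424, 138), (425, 138), (426, 138), (427, 138)]
```

Nest 1 near edge lies at v=161, with the pocket rim from (232,198) to (396,198). Its centre column, 314, coincides with the held foot's centre column, 314, so it is aligned. Descending slowly.

Call:
carry_out(grip=[1,1,1,1,1,1,1], translation=[[0,0,0.015],[0,0,0.015],[0,0,0.008],[0,0,0.006],[0,0,0.005],[0,0,0.004],[0,0,0]], roll=[0,0,0,0,0,0,0])

```text
time_s: 7.6
position: [0.4818, 0.0987, 0.0373]
eef_rot: [0.001, 0.048, 0.999, 0.0]
wrist_force: [3.5, 0.4, -6.9]
width: 0.0433
grasp_force: 55.0
```

Call:
carry_out(grip=[1,1,1,1], translation=[[0,0,0.002],[0,0,0.002],[0,0,0.001],[0,0,0]], roll=[0,0,0,0])

```text
time_s: 8.1
position: [0.4818, 0.0987, 0.0324]
eef_rot: [0.001, 0.048, 0.999, 0.0]
wrist_force: [6.0, -0.6, -3.4]
width: 0.0432
grasp_force: 55.4
```

Call:
carry_out(grip=[1,1,0.5,0.2,0,0,0,0,0,0], translation=[[-0.0015,0,0.001],[0,0,0],[0,0,0],[0,0,0],[0,0,0],[0,0,0],[0,0,-0.01],[0,0,-0.03],[0,0,-0.05],[0,0,-0.05]], roll=[0,0,0,0,0,0,0,0,0,0])

```text
time_s: 9.35
position: [0.4824, 0.0985, 0.1733]
eef_rot: [-0.0, 0.048, 0.999, -0.0]
wrist_force: [0.4, 0.3, -0.6]
width: 0.0852
grasp_force: 0.0
```

```bash
python3 - <<'E'
from h import *
import pickle
c=camera_info("wrist"); a=capture("wrist")[:,:,::-1].copy(); cv2.imwrite("pics/w6.png",a); pickle.dump(c,open("w6.pkl","wb"))
g=cv2.cvtColor(a,6)
F=rect(-33,33,-38,38,20);B=rect(-30,30,-22,22,60)
print(cmdpose(),edgefit(c,g,F+B,(.480,.099,-.096)),edgefit(c,g,B,(.480,.099,-.096)))
print(edgefit(c,g,rect(-36,36,-145,-63,22)[3:]+rect(-46,46,-31+104,31+104,22),(.4902,.2025,-.0955)))
print(rows([(.48,-.19,.25,1.5),(.498,-.315,.14,1.571+.168)],0))
E
```

```text
(array([0.48516807, 0.09888494, 0.1794361 ]), 1.475095783538703) (array([ 0.47906075,  0.09923637, -0.09585119]), np.float64(0.2498079163683766), np.float64(0.75625)) (array([ 0.47907174,  0.09903515, -0.09500102]), np.float64(0.3210995867604203), np.float64(0.6875))
(array([ 0.49116891,  0.19919447, -0.09377017]), np.float64(0.4925979749788257), np.float64(0.9))
{"grip": [0, 0, 0, 0, 0, 0, 0, 0, 0, 0], "translation": [[-0.004, -0.048, -0.012], [-0.003, -0.048, -0.012], [-0.003, -0.048, -0.012], [-0.003, -0.048, -0.012], [-0.003, -0.048, -0.011], [-0.0036, -0.0483, -0.0116], [-0.007, -0.031, 0.028], [-0.005, -0.031, 0.027], [-0.003, -0.031, 0.028], [-0.0005, -0.0319, 0.027]], "roll": [-0.004, -0.004, -0.004, -0.004, -0.004, -0.005, -0.06, -0.06, -0.059, -0.06]}
(array([ 0.49795135, -0.31497448,  0.1400361 ]), 1.739095783538703)
```

Call:
carry_out(grip=[0,0,0,0,0,0,0,0,0,0,0], translation=[[-0.004,-0.048,-0.012],[-0.003,-0.048,-0.012],[-0.003,-0.048,-0.012],[-0.003,-0.048,-0.012],[-0.003,-0.048,-0.011],[-0.0036,-0.0483,-0.0116],[-0.007,-0.031,0.028],[-0.005,-0.031,0.027],[-0.003,-0.031,0.028],[-0.0005,-0.0319,0.027],[0,0,0]], roll=[-0.004,-0.004,-0.004,-0.004,-0.004,-0.005,-0.06,-0.06,-0.059,-0.06,0])

```text
time_s: 10.78
position: [0.4945, -0.3163, 0.1302]
eef_rot: [-0.001, -0.083, 0.997, 0.001]
wrist_force: [-0.5, 0.0, 0.9]
width: 0.0855
grasp_force: 0.0
```

```bash
python3 - <<'E'
from h import *
import pickle
c=camera_info("wrist"); a=capture("wrist")[:,:,::-1].copy(); cv2.imwrite("pics/w7.png",a); pickle.dump(c,open("w7.pkl","wb"))
sat=cv2.inRange(cv2.cvtColor(a,40),(4,140,60),(20,255,255)); sat=cv2.morphologyEx(sat,3,np.ones((5,5)))
g=cv2.cvtColor(a,6)
print(cmdpose())
for q0 in ((.4973,-.3159,.169),(.5017,-.3153,.167)):
  print(edgefit(c,a[:,:,2],rect(-43,43,-28,28,50),q0,8))
q,*e=edgefit(c,a[:,:,2],rect(-43,43,-28,28,50),(.4973,-.3159,.169),8)
for s in rect(-43,43,-28,28,50): cv2.polylines(a,[proj(c,world(q,s)).round().astype(np.int32)],False,(0,255,0),1)
cv2.imwrite("pics/w7m.png",a)
# numeric check: top-face mask brightness
m=((a[:,:,2]>190)&(a[:,:,0]<90)).astype(np.uint8); n,l,st,ce=cv2.connectedComponentsWithStats(m); i=1+st[1:,4].argmax(); r=cv2.minAreaRect(np.argwhere(l==i)[:,::-1].astype(np.float32)); b=cv2.boxPoints(r)
P=back(c,b,.05); print(P.round(4).tolist(),P.mean(0),np.linalg.norm(P-np.roll(P,1,0),axis=1))
E
```

```text
(array([ 0.49496749, -0.31546741,  0.13142545]), 1.7372788806972739)
(array([ 0.50169574, -0.3157642 ,  0.16850347]), np.float64(0.5664487124565325), np.float64(0.7125))
(array([ 0.50169328, -0.31579528,  0.16820699]), np.float64(0.5697995901470069), np.float64(0.7125))
[[0.464, -0.3497, 0.05], [0.4552, -0.2966, 0.05], [0.5329, -0.2809, 0.05], [0.5427, -0.3397, 0.05]] [ 0.49870291 -0.31674262  0.05      ] [0.07926142 0.05380101 0.07930863 0.05965858]
```

```bash
python3 - <<'E'
from h import *
import pickle
c=pickle.load(open("w7.pkl","rb")); a=cv2.imread("pics/w7.png").astype(int)
for y in (-.024,.024):
  o=[]
  for x in np.arange(-52,56,2):
    u,v=proj(c,world((.4975,-.3160,.1685),[(x*1e-3,y,.05)]))[0].round().astype(int)
    if 0<=u<640 and 0<=v<480: o.append((int(x),v,a[v,u,2],a[v,u,2]-a[v,u,0]))
  print(y,[tuple(map(int,t)) for t in o if t[0]<-30 or t[0]>26])
for x in (-.02,.03):
  o=[]
  for y in np.arange(-36,37,2):
    u,v=proj(c,world((.4975,-.3160,.1685),[(x,y*1e-3,.05)]))[0].round().astype(int)
    o.append((int(y),u,a[v,u,2],a[v,u,2]-a[v,u,0]))
  print(x,[tuple(map(int,t)) for t in o if abs(t[0])>20])
E
```

```text
-0.024 [(-52, 167, 193, 38), (-50, 171, 170, 45), (-48, 175, 122, 93), (-46, 178, 127, 100), (-44, 182, 187, 158), (-42, 186, 249, 214), (-40, 190, 247, 211), (-38, 193, 78, 44), (-36, 197, 63, 27), (-34, 200, 62, 27), (-32, 204, 63, 29), (28, 303, 249, 211), (30, 306, 249, 209), (32, 309, 249, 208), (34, 312, 249, 208), (36, 315, 249, 207), (38, 318, 249, 206), (40, 321, 247, 200), (42, 324, 195, 52), (44, 327, 193, 41), (46, 330, 193, 41), (48, 333, 196, 41), (50, 336, 200, 42), (52, 339, 201, 41), (54, 342, 196, 40)]
0.024 [(-52, 167, 197, 41), (-50, 171, 193, 39), (-48, 174, 190, 43), (-46, 178, 149, 104), (-44, 182, 223, 183), (-42, 186, 249, 205), (-40, 189, 248, 204), (-38, 193, 181, 138), (-36, 196, 198, 155), (-34, 200, 211, 169), (-32, 204, 213, 171), (28, 303, 249, 206), (30, 306, 249, 205), (32, 309, 249, 205), (34, 312, 249, 205), (36, 315, 249, 205), (38, 318, 249, 204), (40, 321, 243, 184), (42, 324, 200, 46), (44, 327, 198, 42), (46, 330, 193, 40), (48, 333, 190, 42), (50, 335, 192, 41), (52, 338, 194, 40), (54, 341, 192, 41)]
-0.02 [(-36, 247, 114, 30), (-34, 251, 115, 31), (-32, 255, 113, 32), (-30, 258, 112, 32), (-28, 262, 208, 176), (-26, 265, 249, 217), (-24, 269, 250, 217), (-22, 273, 250, 216), (22, 351, 250, 209), (24, 355, 250, 208), (26, 359, 248, 191), (28, 362, 192, 47), (30, 366, 195, 44), (32, 369, 196, 44), (34, 373, 192, 42), (36, 377, 193, 42)]
0.03 [(-36, 252, 194, 41), (-34, 255, 193, 41), (-32, 259, 197, 41), (-30, 262, 196, 42), (-28, 265, 181, 110), (-26, 269, 249, 209), (-24, 272, 249, 209), (-22, 275, 249, 209), (22, 349, 249, 207), (24, 353, 249, 205), (26, 356, 248, 202), (28, 359, 199, 55), (30, 363, 192, 42), (32, 366, 193, 42), (34, 370, 195, 42), (36, 373, 198, 43)]
```

```bash
python3 - <<'E'
from h import *
print(cmdpose()); rows([(.496,-.3165,.10,1.739,.04),(.496,-.3165,.021,1.739,.028)],0)
E
```

```text
(array([ 0.49496749, -0.31546741,  0.13142545]), 1.7372788806972739)
{"grip": [0, 0, 0, 0], "translation": [[-0.0008, -0.0012, 0.0314], [0.0, 0.0, 0.026], [0.0, 0.0, 0.027], [0.0, 0.0, 0.026]], "roll": [-0.002, 0.0, 0.0, 0.0]}
```

Call:
carry_out(grip=[0,0,0,0,0,1,1,1,1,1], translation=[[0.002,-0.001,0.04],[0,0,0.03],[0,0,0.03],[0,0,0.018],[0,0,0],[0,0,0],[0,0,0],[0,0,0],[0,0,0],[0,0,0]], roll=[0,0,0,0,0,0,0,0,0,0], force=60)

```text
time_s: 12.08
position: [0.4944, -0.3171, 0.0154]
eef_rot: [0.001, -0.084, 0.996, -0.001]
wrist_force: [-0.8, 1.7, 6.2]
width: 0.0555
grasp_force: 64.8
```

Call:
carry_out(grip=[1,1,1,1,1,1], translation=[[0,0,-0.02],[0,0,-0.04],[0,0,-0.05],[0,0,-0.05],[0,0,-0.02],[0,0,0]], roll=[0,0,0,0,0,0])

```text
time_s: 12.82
position: [0.494, -0.3169, 0.1963]
eef_rot: [0.001, -0.084, 0.996, -0.001]
wrist_force: [-0.3, -0.4, -5.4]
width: 0.0553
grasp_force: 65.8
```

```bash
python3 - <<'E'
from h import *
s=get_state(); print(cmdpose(),s['width'],s['wrist_force'])
print(rows([(.4984,.3062,.18,1.4753,.05)],1))
E
```

```text
(array([ 0.4939826 , -0.31691991,  0.19625831]), 1.7388838626883605) 0.05533903046578024 [-0.34741483 -0.39154113 -5.35582148]
{"grip": [1, 1, 1, 1, 1, 1, 1, 1, 1, 1, 1, 1], "translation": [[-0.008, 0.047, 0.001], [-0.007, 0.047, 0.001], [-0.007, 0.048, 0.001], [-0.006, 0.048, 0.001], [-0.005, 0.048, 0.001], [-0.004, 0.048, 0.001], [-0.002, 0.048, 0.001], [-0.002, 0.048, 0.002], [-0.001, 0.048, 0.001], [0.001, 0.048, 0.002], [0.001, 0.047, 0.001], [0.003, 0.048, 0.002]], "roll": [0.02, 0.02, 0.02, 0.02, 0.02, 0.02, 0.021, 0.02, 0.021, 0.02, 0.021, 0.02]}
{"grip": [1], "translation": [[0.0032, 0.0473, 0.0013]], "roll": [0.021]}
(array([0.49837605, 0.30615565, 0.17995831]), 1.4748838626883607)
```

Call:
carry_out(grip=[1,1,1,1,1,1,1,1,1,1,1,1], translation=[[-0.008,0.047,0.001],[-0.007,0.047,0.001],[-0.007,0.048,0.001],[-0.006,0.048,0.001],[-0.005,0.048,0.001],[-0.004,0.048,0.001],[-0.002,0.048,0.001],[-0.002,0.048,0.002],[-0.001,0.048,0.001],[0.001,0.048,0.002],[0.001,0.047,0.001],[0.003,0.048,0.002]], roll=[0.02,0.02,0.02,0.02,0.02,0.02,0.021,0.02,0.021,0.02,0.021,0.02])

```text
time_s: 14.32
position: [0.4968, 0.2603, 0.1778]
eef_rot: [-0.001, 0.038, 0.999, -0.0]
wrist_force: [-0.4, -0.1, -5.0]
width: 0.0551
grasp_force: 66.1
```

Call:
carry_out(grip=[1,1,1,1,1], translation=[[0.003,0.047,0.001],[0,0,0.04],[0,0,0.04],[0,0,0.01],[0,0,0]], roll=[0.021,0,0,0,0])

```text
time_s: 14.95
position: [0.498, 0.3059, 0.0878]
eef_rot: [-0.0, 0.048, 0.999, -0.0]
wrist_force: [-0.2, 0.3, -3.9]
width: 0.0554
grasp_force: 66.0
```

```bash
python3 - <<'E'
from h import *
import pickle
print(cmdpose())
c=camera_info("wrist"); a=capture("wrist")[:,:,::-1].copy(); cv2.imwrite("pics/w8.png",a); pickle.dump(c,open("w8.pkl","wb"))
p,ph=cmdpose(); print(p,ph); g=cv2.cvtColor(a,6)
B=rect(-43,43,-28,28,(p[2]-.0154)*1000+50)
d=edgefit(c,a[:,:,2]-0,B[3:],(p[0]+.0017,p[1],ph-pi/2),8); print(d)
# nest near outer/pocket edge
print(edgefit(c,g,[rect(-56,56,56,152,22)[3],rect(-46,46,73,135,22)[3]],(.4902,.2025,-.0955),6))
v0=[];
uv=proj(c,[world((.4902,.2025,-.0955),[(x,.104+y,.022)])[0] for x,y in ((-.056,-.048),(-.056,.048),(-.046,-.031),(-.046,.031))]); print(uv.round(1).tolist())
Bc=proj(c,world((p[0]+.0017,p[1],ph-pi/2),[(-.043,-.028,p[2]-.0154+.05),(-.043,.028,p[2]-.0154+.05),(-.043,-.028,p[2]-.0154),(-.043,.028,p[2]-.0154)])); print(Bc.round(1).tolist())
cv2.imwrite("pics/w8c.png",cv2.resize(a[80:330,180:460],(784,700)[:2],interpolation=2)[:600])
E
```

```text
(array([0.49801609, 0.30593525, 0.08779099]), 1.4747879180450947)
[0.49860767 0.30623036 0.08879774] 1.4747639272026025
(array([ 2.94883263, 25.75727561, -0.12534284]), np.float64(nan), np.float64(0.0))
(array([ 0.63638485,  1.68747781, -0.09395832]), np.float64(nan), np.float64(0.0))
[[216.4, 161.2], [409.6, 160.8], [251.5, 181.2], [374.5, 181.0]]
[[211.9, 255.4], [416.0, 255.1], [241.7, 211.7], [385.7, 211.5]]
  return _methods._mean(a, axis=axis, dtype=dtype,
  ret = ret.dtype.type(ret / rcount)
```

View pics/w8c.png

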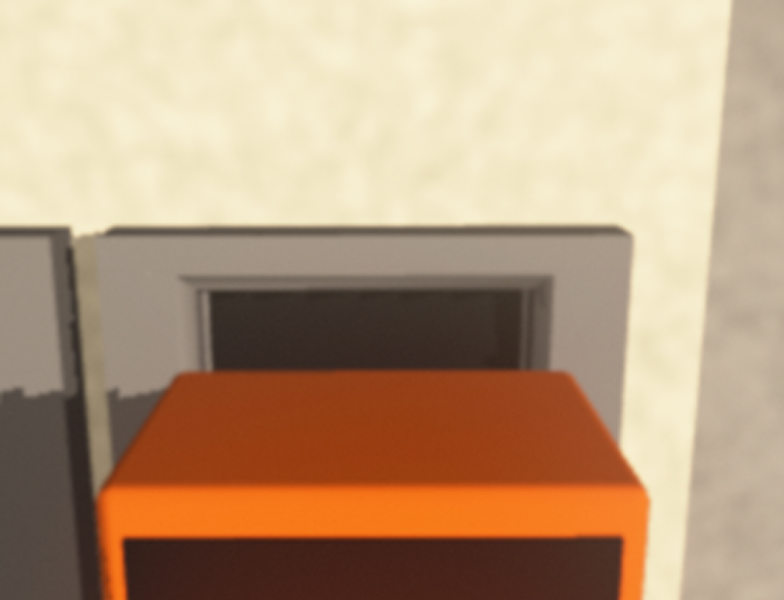

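The close crop (scale 2.8) shows the pocket rim corners at px (245,179) and (377,179), and the held charger's bottom edge at (243.6,213) to (384.6,213). The charger is about 1.5 mm too far in x and 1.3 mm too far in y, so I'll correct while descending.

Call:
carry_out(grip=[1,1,1,1,1,1,1,1,1], translation=[[0.0015,-0.0013,0.01],[0,0,0.015],[0,0,0.012],[0,0,0.006],[0,0,0.005],[0,0,0.004],[0,0,0.003],[0,0,0.002],[0,0,0]], roll=[0,0,0,0,0,0,0,0,0])

```text
time_s: 16.12
position: [0.4965, 0.305, 0.0309]
eef_rot: [-0.0, 0.048, 0.999, -0.0]
wrist_force: [0.1, 0.6, -5.0]
width: 0.0551
grasp_force: 66.3
```

Inside the pocket with no contact force. I'll lower the last few mm and release.

Call:
carry_out(grip=[1,1,1,1], translation=[[0,0,0.002],[0,0,0.002],[0,0,0.001],[0,0,0]], roll=[0,0,0,0])

```text
time_s: 16.62
position: [0.4965, 0.305, 0.0258]
eef_rot: [-0.0, 0.048, 0.999, -0.0]
wrist_force: [0.5, 0.3, -4.9]
width: 0.0554
grasp_force: 66.3
```

Call:
carry_out(grip=[1,1,0.5,0.3,0,0,0,0,0,0,0], translation=[[0,0,0.001],[0,0,0],[0,0,0],[0,0,0],[0,0,0],[0,0,0],[0,0,-0.01],[0,0,-0.03],[0,0,-0.05],[0,0,-0.05],[0,0,-0.05]], roll=[0,0,0,0,0,0,0,0,0,0,0])

```text
time_s: 18.0
position: [0.4963, 0.3049, 0.2173]
eef_rot: [0.0, 0.048, 0.999, 0.0]
wrist_force: [0.5, 0.4, 1.0]
width: 0.0853
grasp_force: 0.0
```

```bash
python3 - <<'E'
from h import *
import pickle
c=camera_info("wrist"); a=capture("wrist")[:,:,::-1].copy(); cv2.imwrite("pics/w9.png",a); pickle.dump(c,open("w9.pkl","wb"))
print(edgefit(c,cv2.subtract(a[:,:,2],a[:,:,0]),rect(-43,43,-28,28,60),(.498,.305,-.0955)))
p,ph=rows([(.54,-.02,.25,1.40,.05)],0,start=((.4965,.305,.2138),1.4748))
rows([(.598,-.151,.14,1.5708-.263,.05)],0,start=(p,ph))
E
```

```text
(array([ 0.49831564,  0.30537481, -0.09456098]), np.float64(0.5587533451412502), np.float64(1.0))
{"grip": [0, 0, 0, 0, 0, 0, 0], "translation": [[-0.011, -0.046, -0.005], [-0.011, -0.045, -0.005], [-0.012, -0.045, -0.005], [-0.012, -0.045, -0.005], [-0.012, -0.045, -0.005], [-0.013, -0.045, -0.006], [-0.0138, -0.0457, -0.0052]], "roll": [0.011, 0.011, 0.011, 0.01, 0.011, 0.01, 0.011]}
{"grip": [0, 0, 0, 0], "translation": [[-0.02, -0.03, 0.027], [-0.02, -0.029, 0.028], [-0.021, -0.029, 0.027], [-0.0225, -0.0283, 0.028]], "roll": [0.023, 0.023, 0.023, 0.023]}
```

Call:
carry_out(grip=[0,0,0,0,0,0,0,0,0,0,0,0], translation=[[-0.011,-0.046,-0.005],[-0.011,-0.045,-0.005],[-0.012,-0.045,-0.005],[-0.012,-0.045,-0.005],[-0.012,-0.045,-0.005],[-0.013,-0.045,-0.006],[-0.014,-0.046,-0.005],[-0.02,-0.03,0.027],[-0.02,-0.029,0.028],[-0.021,-0.029,0.027],[-0.0225,-0.0283,0.028],[0,0,0]], roll=[0.011,0.011,0.011,0.01,0.011,0.01,0.011,0.023,0.023,0.023,0.023,0])

```text
time_s: 19.55
position: [0.5977, -0.1529, 0.1389]
eef_rot: [-0.001, 0.132, 0.991, 0.0]
wrist_force: [-0.7, 0.3, 0.8]
width: 0.0853
grasp_force: 0.0
```

```bash
python3 - <<'E'
from h import *
import pickle
print(cmdpose())
c=camera_info("wrist"); a=capture("wrist")[:,:,::-1].copy(); cv2.imwrite("pics/w10.png",a); pickle.dump(c,open("w10.pkl","wb"))
print(cmdpose()); g=cv2.cvtColor(a,6)
q0=(.6085,-.1538,-.263)
B=rect(-47,25,-23,23,50); R=rect(25,47,-11,11,30)
print(edgefit(c,g,B,q0,8),edgefit(c,g,[B[0],B[1],B[2]],q0,8))
A=a.astype(int)
for y in (-.019,.019):
  print(y,[(int(x),*map(int,(lambda t:A[t[1],t[0]])(proj(c,world(q0,[(x*1e-3,y,.05)]))[0].round().astype(int)))) for x in range(-56,36,2) if abs(x+47)<10 or abs(x-25)<10])
for x in (-.03,.0):
  print(x,[(int(y),*map(int,(lambda t:A[t[1],t[0]])(proj(c,world(q0,[(x,y*1e-3,.05)]))[0].round().astype(int)))) for y in range(-32,33,2) if abs(abs(y)-23)<9])
E
```

```text
(array([ 0.59774624, -0.15285605,  0.13890321]), 1.3056679705563994)
(array([ 0.59799965, -0.15181599,  0.14032675]), 1.306810252166389)
(array([ 0.60664017, -0.15475822, -0.26832613]), np.float64(0.32088715532490614), np.float64(0.7625)) (array([ 0.60664967, -0.15481618, -0.27054846]), np.float64(0.23666279442439137), np.float64(1.0))
-0.019 [(-56, 133, 153, 167), (-54, 41, 47, 53), (-52, 31, 35, 40), (-50, 30, 35, 39), (-48, 32, 36, 40), (-46, 36, 39, 44), (-44, 34, 38, 43), (-42, 35, 39, 44), (-40, 34, 38, 43), (-38, 35, 38, 44), (16, 35, 38, 46), (18, 34, 39, 46), (20, 35, 39, 46), (22, 34, 39, 46), (24, 65, 75, 85), (26, 72, 83, 93), (28, 72, 83, 94), (30, 71, 82, 93), (32, 73, 84, 94), (34, 118, 135, 149)]
0.019 [(-56, 140, 159, 174), (-54, 137, 156, 171), (-52, 93, 108, 119), (-50, 43, 50, 57), (-48, 34, 40, 47), (-46, 38, 44, 51), (-44, 38, 43, 51), (-42, 37, 43, 51), (-40, 38, 43, 51), (-38, 38, 42, 50), (16, 36, 41, 53), (18, 36, 41, 53), (20, 37, 42, 53), (22, 36, 41, 52), (24, 104, 121, 135), (26, 129, 148, 163), (28, 127, 146, 161), (30, 125, 144, 160), (32, 128, 146, 161), (34, 126, 146, 161)]
-0.03 [(-30, 72, 82, 92), (-28, 71, 81, 90), (-26, 70, 81, 89), (-24, 55, 63, 70), (-22, 31, 36, 40), (-20, 32, 36, 42), (-18, 33, 36, 43), (-16, 33, 37, 43), (16, 36, 41, 50), (18, 36, 40, 51), (20, 37, 41, 51), (22, 115, 132, 147), (24, 134, 154, 169), (26, 133, 151, 167), (28, 137, 157, 172), (30, 141, 161, 178)]
0.0 [(-30, 77, 88, 98), (-28, 75, 87, 97), (-26, 75, 86, 95), (-24, 37, 43, 50), (-22, 32, 36, 43), (-20, 32, 36, 43), (-18, 33, 37, 45), (-16, 33, 37, 45), (16, 35, 40, 53), (18, 35, 39, 53), (20, 35, 39, 53), (22, 107, 122, 138), (24, 131, 151, 167), (26, 131, 151, 165), (28, 132, 151, 167), (30, 134, 154, 170)]
```

Call:
carry_out(grip=[0,0,0,0,0,1,1,1,1,1,1], translation=[[0.0017,0,0.04],[0,0,0.03],[0,0,0.03],[0,0,0.02],[0,0,0],[0,0,0],[0,0,0],[0,0,0],[0,0,0],[0,0,0],[0,0,0]], roll=[0.003,0,0,0,0,0,0,0,0,0,0], force=60)

```text
time_s: 20.98
position: [0.5975, -0.1511, 0.0223]
eef_rot: [0.001, 0.133, 0.991, -0.0]
wrist_force: [-1.8, -0.7, 6.5]
width: 0.045
grasp_force: 63.2
```

Call:
carry_out(grip=[1,1,1,1,1,1], translation=[[0,0,-0.02],[0,0,-0.04],[0,0,-0.05],[0,0,-0.05],[0,0,-0.04],[0,0,0]], roll=[0,0,0,0,0,0])

```text
time_s: 21.72
position: [0.5978, -0.1512, 0.2253]
eef_rot: [0.003, 0.132, 0.991, -0.001]
wrist_force: [0.5, 0.2, -3.1]
width: 0.0451
grasp_force: 62.4
```

```bash
python3 - <<'E'
from h import *
s=get_state(); print(cmdpose(),s['width'],s['wrist_force'])
E
```

```text
(array([ 0.59777443, -0.15117703,  0.22530503]), 1.3050137763764285) 0.04506033610105038 [ 0.52969225  0.19972152 -3.05730647]
```

```bash
python3 - <<'E'
from h import *
print(rows([(.4793,.2027,.225,1.4753,.05)],1))
E
```

```text
{"grip": [1, 1, 1, 1, 1, 1, 1, 1], "translation": [[0.026, 0.039, 0.0], [0.025, 0.039, 0.0], [0.024, 0.04, 0.0], [0.023, 0.04, 0.0], [0.023, 0.041, 0.0], [0.022, 0.041, 0.0], [0.021, 0.042, 0.0], [0.0195, 0.0424, 0.0003]], "roll": [-0.021, -0.021, -0.021, -0.021, -0.022, -0.021, -0.022, -0.021]}
(array([0.47931011, 0.20266508, 0.22500503]), 1.475013776376428)
```

Call:
carry_out(grip=[1,1,1,1,1,1,1,1,1,1,1,1], translation=[[0.026,0.039,0.0],[0.025,0.039,0.0],[0.024,0.04,0.0],[0.023,0.04,0.0],[0.023,0.041,0.0],[0.022,0.041,0.0],[0.021,0.042,0.0],[0.0195,0.0424,0.0],[0,0,0.04],[0,0,0.05],[0,0,0.035],[0,0,0]], roll=[-0.021,-0.021,-0.021,-0.021,-0.022,-0.021,-0.022,-0.021,0,0,0,0])

```text
time_s: 23.22
position: [0.4762, 0.2023, 0.0936]
eef_rot: [-0.003, 0.048, 0.999, -0.001]
wrist_force: [0.0, 0.1, -2.1]
width: 0.045
grasp_force: 62.8
```

```bash
python3 - <<'E'
from h import *
import pickle
print(cmdpose())
c=camera_info("wrist"); a=capture("wrist")[:,:,::-1].copy(); cv2.imwrite("pics/w11.png",a); pickle.dump(c,open("w11.pkl","wb"))
p,ph=cmdpose(); print(p,ph)
T=(.4892,.2020,-.0955)
print("nest",proj(c,world(T,[(x,y,.022) for x,y in ((-.056,-.048),(-.056,.048),(-.050,-.026),(-.050,.026))])).round(1).tolist())
zb=p[2]-.0223; q=(p[0]+.0099*.9954,p[1]-.0099*.0954,ph-pi/2)
print("conv",proj(c,world(q,[(-.047,-.023,zb),(-.047,.023,zb),(-.047,-.023,zb+.05),(-.047,.023,zb+.05)])).round(1).tolist())
cv2.imwrite("pics/w11c.png",cv2.resize(a[100:300,180:447],(800,600),interpolation=2))
E
```

```text
(array([0.4761525 , 0.20232768, 0.09361235]), 1.4749852187432326)
[0.47750251 0.20275813 0.09550697] 1.4749646353806236
nest [[222.1, 181.7], [407.1, 181.4], [264.9, 193.1], [364.2, 193.0]]
conv [[257.3, 220.1], [370.4, 220.0], [235.1, 263.7], [392.6, 263.5]]
```

View pics/w11c.png

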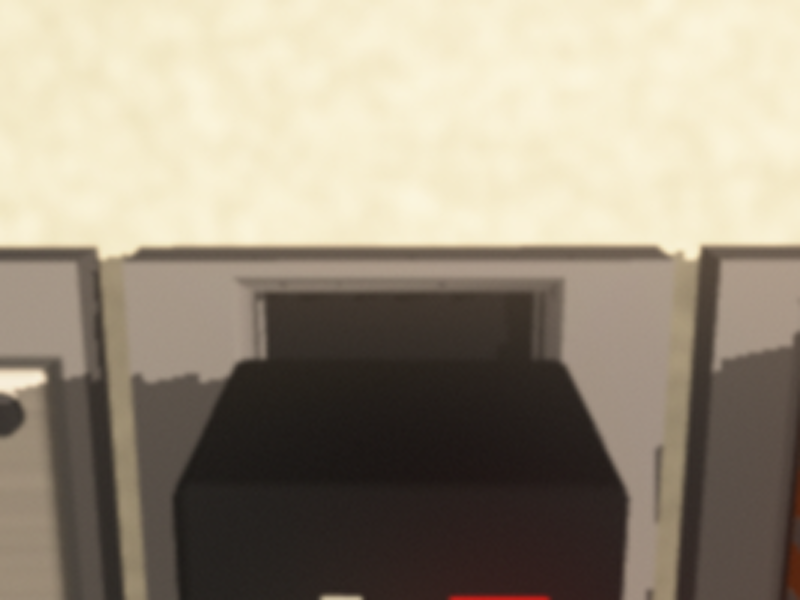

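The crop (scale 3) shows pocket rim corners at px (259.4,193.5) and (367.9,193.5), centre 313.7. The converter's bottom edge is at (260,220) to (368,220), centre 314.0. Both are aligned as predicted. The regulator and charger sit in the neighbouring nests.

Call:
carry_out(grip=[1,1,1,1,1,1,1,1,1], translation=[[0,0,0.015],[0,0,0.015],[0,0,0.012],[0,0,0.007],[0,0,0.005],[0,0,0.004],[0,0,0.003],[0,0,0.002],[0,0,0]], roll=[0,0,0,0,0,0,0,0,0])

```text
time_s: 24.4
position: [0.4782, 0.203, 0.0329]
eef_rot: [-0.0, 0.048, 0.999, 0.0]
wrist_force: [-0.0, 0.0, -2.9]
width: 0.0448
grasp_force: 63.1
```

Call:
carry_out(grip=[1,1,0.6,0.4,0,0,0,0,0,0,0,0], translation=[[0,0,0.001],[0,0,0],[0,0,0],[0,0,0],[0,0,0],[0,0,0],[0,0,-0.01],[0,0,-0.03],[0,0,-0.05],[0,0,-0.05],[0.04,0,-0.05],[0,0,0]], roll=[0,0,0,0,0,0,0,0,0,0,0,0])

```text
time_s: 25.9
position: [0.4392, 0.2074, 0.2248]
eef_rot: [0.003, 0.047, 0.999, 0.001]
wrist_force: [0.4, 1.1, -0.3]
width: 0.0851
grasp_force: 0.0
```

```bash
python3 - <<'E'
from h import *
import pickle
print(cmdpose())
c=camera_info("wrist"); a=capture("wrist")[:,:,::-1].copy(); cv2.imwrite("pics/w12.png",a); pickle.dump(c,open("w12.pkl","wb"))
print(cmdpose()); g=cv2.cvtColor(a,6); T=np.array((.4892,.2018,-.0955))
print("conv",edgefit(c,g,rect(-47,25,-23,23,60),T,6))
print("chg",edgefit(c,cv2.subtract(a[:,:,2],a[:,:,0]),rect(-43,43,-28,28,60),(.4988,.3055,-.0955),6))
print("reg",edgefit(c,g,rect(-33,33,-38,38,20)+rect(-30,30,-22,22,60),(.4791,.0985,-.0955),6))
print("nests",edgefit(c,g,sum([rect(-56,56,y-48,y+48,22)[3:] for y in (-104,0,104)],[])+rect(-56,56,56,152,22)[2:3],T,6))
# compact view: wrist + side zoom
b=capture("side")[:,:,::-1]; cv2.imwrite("pics/side1.png",b)
img=np.zeros((600,800,3),np.uint8); img[:360,:480]=cv2.resize(a[:,:],(480,360)); s=cv2.resize(b[110:270,180:370],(570,480)[:2],interpolation=2)[:240]
img[360:600,:285]=cv2.resize(b[180:280,190:309],(285,240),interpolation=2)
img[360:600,290:790]=cv2.resize(b[110:278,180:370],(500,442),interpolation=2)[150:390]
cv2.imwrite("pics/v10.png",img)
# bail angle from grip
h=cv2.cvtColor(a,40)
for th in np.arange(1.7,2.35,.1):
    x=.075-.175*cos(th); print(round(th,2),proj(c,world(T,[(x,-.045,.07+.175*sin(th)),(x,.045,.07+.175*sin(th))])).round(0).tolist(),proj(camera_info("side"),world(T,[(x,-.045,.07+.175*sin(th)),(x,.045,.07+.175*sin(th))])).round(0).tolist())
E
```

```text
(array([0.43917554, 0.20738823, 0.22475136]), 1.475927085710968)
(array([0.4393551 , 0.20704087, 0.22269709]), 1.4757403822704607)
conv (array([ 0.48865781,  0.20345133, -0.09831662]), np.float64(0.2839150557788378), np.float64(0.5125))
chg (array([ 0.49822669,  0.30502632, -0.09916947]), np.float64(0.699740105226251), np.float64(1.0))
reg (array([ 0.47889114,  0.09917302, -0.09821719]), np.float64(0.464940433047347), np.float64(0.8))
nests (array([ 0.48861334,  0.20102129, -0.09622915]), np.float64(0.19515771813184307), np.float64(1.0))
1.7 [[213.0, 632.0], [410.0, 631.0]] [[301.0, 138.0], [281.0, 127.0]]
1.8 [[217.0, 648.0], [406.0, 647.0]] [[307.0, 138.0], [287.0, 126.0]]
1.9 [[221.0, 658.0], [401.0, 657.0]] [[313.0, 138.0], [292.0, 127.0]]
2.0 [[226.0, 662.0], [397.0, 661.0]] [[319.0, 140.0], [298.0, 128.0]]
2.1 [[231.0, 661.0], [392.0, 660.0]] [[324.0, 142.0], [303.0, 130.0]]
2.2 [[235.0, 656.0], [388.0, 655.0]] [[329.0, 144.0], [308.0, 133.0]]
2.3 [[240.0, 647.0], [384.0, 647.0]] [[333.0, 147.0], [312.0, 136.0]]
```

View pics/v10.png

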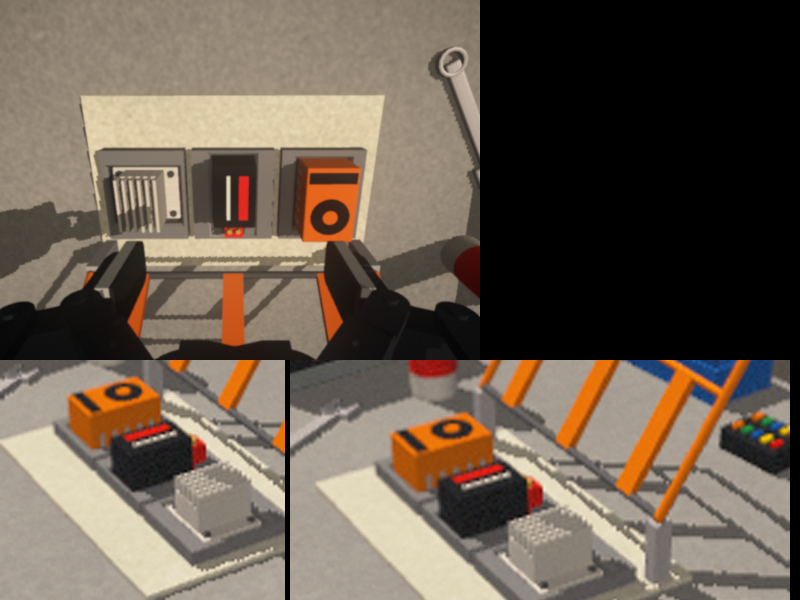

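All three modules are home in the views: regulator, converter and charger at the fitted seated heights, in line with the nests, and the frame still open. Next I'll find the frame angle from the side image.

```bash
python3 - <<'E'
from h import *
T=(.4890,.2018,-.0960)
for n,f in (("side","side1"),("scene","scene0")):
    c=camera_info(n); g=cv2.cvtColor(cv2.imread(f"pics/{f}.png"),6).astype(np.float32)
    o=[]
    for th in np.arange(1.9,2.32,.02):
        x=.075-.175*cos(th); uv=proj(c,world(T,[(x,y,.07+.175*sin(th)) for y in np.linspace(-.036,.036,15)])).astype(np.float32)
        o.append((round(float(th),2),round(float(cv2.remap(g,uv[:,:1],uv[:,1:],1).mean()))))
    print(n,o)
th=2.17
p,ph=rows([(.46,.205,.33,.69,.05),(.64,.187,.33,-.096,.05)],0)
rows([(.662,.185,.28,-.096)],0,start=(p,ph))
E
```

```text
side [(1.9, 68), (1.92, 61), (1.94, 55), (1.96, 51), (1.98, 51), (2.0, 51), (2.02, 50), (2.04, 49), (2.06, 46), (2.08, 43), (2.1, 42), (2.12, 43), (2.14, 43), (2.16, 44), (2.18, 46), (2.2, 50), (2.22, 53), (2.24, 56), (2.26, 58), (2.28, 58), (2.3, 59)]
scene [(1.9, 78), (1.92, 78), (1.94, 78), (1.96, 77), (1.98, 78), (2.0, 79), (2.02, 80), (2.04, 86), (2.06, 91), (2.08, 90), (2.1, 75), (2.12, 49), (2.14, 40), (2.16, 34), (2.18, 48), (2.2, 106), (2.22, 176), (2.24, 203), (2.26, 205), (2.28, 205), (2.3, 204)]
{"grip": [0, 0, 0, 0, 0, 0, 0, 0, 0, 0, 0, 0], "translation": [[-0.003, 0.0, -0.018], [-0.004, 0.001, -0.018], [-0.003, 0.001, -0.018], [-0.003, 0.001, -0.018], [-0.003, 0.002, -0.018], [-0.0032, 0.0019, -0.0187], [-0.021, 0.021, 0.0], [-0.019, 0.024, 0.0], [-0.015, 0.026, 0.0], [-0.012, 0.028, 0.0], [-0.008, 0.029, 0.0], [-0.0037, 0.0298, 0.0]], "roll": [0.131, 0.131, 0.131, 0.131, 0.131, 0.13, 0.131, 0.131, 0.131, 0.131, 0.131, 0.131]}
{"grip": [0, 0], "translation": [[0.0, 0.011, 0.025], [0.0001, 0.0111, 0.025]], "roll": [0.0, 0.0]}
```

Call:
carry_out(grip=[0,0,0,0,0,0,0,0,0,0,0,0], translation=[[-0.003,0.0,-0.018],[-0.004,0.001,-0.018],[-0.003,0.001,-0.018],[-0.003,0.001,-0.018],[-0.003,0.002,-0.018],[-0.003,0.002,-0.018],[-0.021,0.021,0.0],[-0.019,0.024,0.0],[-0.015,0.026,0.0],[-0.012,0.028,0.0],[-0.008,0.029,0.0],[-0.004,0.03,0.0]], roll=[0.131,0.131,0.131,0.131,0.131,0.13,0.131,0.131,0.131,0.131,0.131,0.131])

```text
time_s: 27.5
position: [0.6414, 0.1863, 0.3266]
eef_rot: [-0.001, 0.742, 0.671, -0.001]
wrist_force: [-1.0, 0.7, 0.1]
width: 0.0854
grasp_force: 0.0
```

Call:
carry_out(grip=[0.2,0.2], translation=[[0,0,0],[0,0,0]], roll=[0,0])

```text
time_s: 27.75
position: [0.6398, 0.1866, 0.3273]
eef_rot: [-0.001, 0.74, 0.673, -0.001]
wrist_force: [-0.4, 0.2, 1.0]
width: 0.0685
grasp_force: 0.0
```

```bash
python3 - <<'E'
from h import *
print(cmdpose(),get_state()['width'])
print(rows([(.6585,.1855,.26,-.096,.04),(.6585,.1855,.199,-.096,.03)],.2))
E
```

```text
(array([0.63983687, 0.18662341, 0.32731329]), -0.09468025340023987) 0.06847511237656691
{"grip": [0.2, 0.2, 0.2, 0.2, 0.2], "translation": [[0.0, 0.009, 0.034], [0.0007, 0.0097, 0.0333], [0.0, 0.0, 0.02], [0.0, 0.0, 0.021], [0.0, 0.0, 0.02]], "roll": [0.001, 0.0, 0.0, 0.0, 0.0]}
(array([0.65851907, 0.18554267, 0.19901329]), -0.09568025340023988)
```

Call:
carry_out(grip=[0.2,0.2,0.2,0.2,0.2,0.2,1,1,1,1,1,1], translation=[[0.0,0.009,0.034],[0.0,0.01,0.033],[0.0,0.0,0.02],[0.0,0.0,0.021],[0.0,0.0,0.02],[0,0,0],[0,0,0],[0,0,0],[0,0,0],[0,0,0],[0,0,0],[0,0,0]], roll=[0,0,0,0,0,0,0,0,0,0,0,0], force=25)

```text
time_s: 29.25
position: [0.6596, 0.185, 0.2015]
eef_rot: [0.001, 0.74, 0.672, 0.001]
wrist_force: [2.5, 0.0, 6.3]
width: 0.0134
grasp_force: 25.1
```

```bash
python3 - <<'E'
from h import *
s=get_state();p,ph=cmdpose(); print(p,ph,s['width'],s['grasp_force'],s['wrist_force'])
T=(.4890,.2018,-.0960); ex=np.array([cos(T[2]),sin(T[2])]); d=p[:2]-T[:2]; x=d@ex; z=p[2]+.019
print("tray x,z",x,z, "r",hypot(x-.075,z-.07),"th",atan2(z-.07,.075-x), "y",d@[-ex[1],ex[0]])
E
```

```text
[0.65955994 0.18499733 0.20150696] -0.09602850428305452 0.013397008907667192 25.09137064218521 [2.51194979 0.02921622 6.31222299]
tray x,z 0.1713851847475221 0.2205069550250561 r 0.17872450125746112 th 2.140395735604773 y -0.0003766915034384646
```

```bash
python3 - <<'E'
from h import *
th=np.linspace(2.14,0,23); x=.075-.175*np.cos(th); z=.175*np.sin(th)
tx=np.round(np.diff(x.round(3)),3); tz=np.round(-np.diff(z.round(3)),3)
L=[[0,float(a),float(b)] for a,b in zip(tx,tz)]
print(L[:12]);print(L[12:]);print(x[12]-x[0],z[12]-z[0])
E
```

```text
[[0, -0.014, -0.009], [0, -0.016, -0.007], [0, -0.016, -0.005], [0, -0.017, -0.004], [0, -0.017, -0.002], [0, -0.017, -0.001], [0, -0.017, 0.001], [0, -0.016, 0.003], [0, -0.017, 0.004], [0, -0.016, 0.006], [0, -0.015, 0.007], [0, -0.015, 0.009]]
[[0, -0.013, 0.011], [0, -0.013, 0.011], [0, -0.011, 0.013], [0, -0.01, 0.014], [0, -0.009, 0.014], [0, -0.007, 0.016], [0, -0.006, 0.016], [0, -0.004, 0.016], [0, -0.002, 0.017], [0, -0.001, 0.017]]
-0.1928516087202783 -0.0027835608447911997
```

Call:
carry_out(grip=[1,1,1,1,1,1,1,1,1,1,1,1], translation=[[0,-0.014,-0.009],[0,-0.016,-0.007],[0,-0.016,-0.005],[0,-0.017,-0.004],[0,-0.017,-0.002],[0,-0.017,-0.001],[0,-0.017,0.001],[0,-0.016,0.003],[0,-0.017,0.004],[0,-0.016,0.006],[0,-0.015,0.007],[0,-0.015,0.009]], roll=[0,0,0,0,0,0,0,0,0,0,0,0])

```text
time_s: 30.75
position: [0.4668, 0.2034, 0.1987]
eef_rot: [0.0, 0.74, 0.672, 0.0]
wrist_force: [3.7, -0.6, -0.3]
width: 0.0127
grasp_force: 25.0
```

Call:
carry_out(grip=[1,1,1,1,1,1,1,1,1,1,1], translation=[[0,-0.013,0.011],[0,-0.013,0.011],[0,-0.011,0.013],[0,-0.01,0.014],[0,-0.009,0.014],[0,-0.007,0.016],[0,-0.006,0.016],[0,-0.004,0.016],[0,-0.002,0.013],[0,-0.001,0.01],[0,0,0]], roll=[0,0,0,0,0,0,0,0,0,0,0])

```text
time_s: 32.12
position: [0.3917, 0.2107, 0.0641]
eef_rot: [0.0, 0.74, 0.672, 0.0]
wrist_force: [6.1, -1.3, -2.2]
width: 0.0132
grasp_force: 24.6
```

Call:
carry_out(grip=[1,1,1,1], translation=[[0,0,0.004],[0,0,0.003],[0,0,0.002],[0,0,0]], roll=[0,0,0,0])

```text
time_s: 32.62
position: [0.3916, 0.2108, 0.0559]
eef_rot: [0.0, 0.74, 0.672, 0.0]
wrist_force: [3.0, -3.2, 7.3]
width: 0.013
grasp_force: 25.3
```

Call:
carry_out(grip=[1,1,1,1], translation=[[0,0,0.002],[0,0,0.002],[0,0,0],[0,0,0]], roll=[0,0,0,0])

```text
time_s: 33.12
position: [0.3917, 0.2113, 0.0531]
eef_rot: [0.0, 0.74, 0.672, 0.001]
wrist_force: [-5.3, -1.7, 30.3]
width: 0.0128
grasp_force: 28.8
```

The end stop is reached: force rose to 30 N with the bar at about 0.069 m. I'll ease off, open partly and go up.

Call:
carry_out(grip=[1,0.6,0.5,0.5,0.5,0.5,0.5,0.5,0.5,0.5], translation=[[0,0,-0.002],[0,0,0],[0,0,0],[0,0,0],[0,0,-0.01],[0,0,-0.03],[0,0,-0.05],[0,0,-0.05],[0,-0.05,-0.05],[0,0,0]], roll=[0,0,0,0,0,0,0,0,0,0])

```text
time_s: 34.38
position: [0.3466, 0.2155, 0.2412]
eef_rot: [0.001, 0.74, 0.673, 0.003]
wrist_force: [0.1, 0.5, -0.4]
width: 0.0428
grasp_force: 0.0
```

```bash
python3 - <<'E'
from h import *
s=get_state();print(cmdpose(),s['width'],s['wrist_force'])
T=(.4890,.2018,-.0960)
for n in ("side","scene"):
    c=camera_info(n); a=capture(n)[:,:,::-1].copy(); cv2.imwrite(f"pics/{n}2.png",a); g=cv2.cvtColor(a,6).astype(np.float32); o=[]
    for th in np.arange(-.06,.2,.02):
        x=.075-.175*cos(th); uv=proj(c,world(T,[(x,y,.07+.175*sin(th)) for y in np.linspace(-.036,.036,15)])).astype(np.float32)
        o.append((round(float(th),2),round(float(cv2.remap(g,uv[:,:1],uv[:,1:],1).mean()))))
    print(n,o)
E
```

```text
(array([0.34659634, 0.21551895, 0.24120209]), -0.0948795292709455) 0.04279594363866841 [ 0.14161072  0.4768678  -0.37749696]
side [(-0.06, 161), (-0.04, 95), (-0.02, 49), (0.0, 46), (0.02, 49), (0.04, 48), (0.06, 52), (0.08, 81), (0.1, 119), (0.12, 126), (0.14, 118), (0.16, 118), (0.18, 122)]
scene [(-0.06, 112), (-0.04, 71), (-0.02, 43), (0.0, 36), (0.02, 40), (0.04, 49), (0.06, 69), (0.08, 96), (0.1, 122), (0.12, 139), (0.14, 144), (0.16, 145), (0.18, 144)]
```

```bash
python3 -c "
from cell import *
print(finish_job())"
```

```text
the job is handed in; nothing more can be done
None
```

I set all three modules in their own nests, swung the hold-down frame down to its end stop and let go, then handed the job in at about 34.5 s. The hand-in call gave no verdict. Side and scene images put the frame about 0.01–0.02 rad from fully down.

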